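Load the tube roller, clip on its guard and set it ready

TASK

Lift every sample tube out of the carrying case and lay each one gently in a valley between two rollers of the tube mixer, lengthwise along the rollers and lying still. Then push the guard panel fully home into the two spring clips at the open end of the mixer, centred across it, and after that throw the ready lever all the way over. Do not drop a tube onto the rollers or send it rolling across them, and leave the jar, the holder and the bottle where they stand.

Things in the scene. Friction and masses are not known exactly. Their poses are not given: they have to be found in the camera images.
- mixer: tube roller mixer, fixed: low grey machine, 290 mm wide (y), 315 long (x). Its bed is 8 black rollers along its x (24 mm thick, 226 long, free to turn), axes 45 mm above the table at y = +-17, +-51, +-85, +-119. End wall 106 mm high at x = +119; side walls 86 high at y = +-140, low wall 60 high at x = -119. The guard's clips are beyond the -x end, nearer the robot. Origin at the bed's centre, on the table
- mixer_bed (a point): middle of the roller bed, 73.3 mm above the table: the height of the centre of a tube lying in a valley between two rollers (roller tops are 16 mm lower). Axes as the mixer's. Valleys at y = 0, +-34, +-68, +-102 mm; each takes two tubes end to end (centres at x = -51 and +51, say); side by side they need an empty valley between them; beside +-102 the side wall leaves no finger room
- mixer_slot (a point): floor centre of the guard's slot, at the mixer's x = -150 mm, 28 mm above the table; axes as the mixer's. The slot runs along y through two steel spring clips, 30 mm wide, at y = +-60: a fixed jaw on the -x side, a sprung one on the +x side, pinching the panel 34 mm above the floor (gap 6 mm when empty); above that lips flare out, 60 mm up, wide enough for 6 mm error. Pushing the panel down to the floor takes 5 to 15 N
- guard: guard panel, loose, 0.16 kg: grey plastic, 170 mm long (its x), 8 thick (its y), 90 high, with a black grip tab on the middle of its top edge (60 mm long, 14 thick, from 90 to 115 mm above the lower edge). Origin at the middle of its lower edge, z up; both faces alike; starts upright in the stand
- stand: black stand, fixed, with a loose slot 11 mm wide along its x; slot floor 12 mm, slot walls 38 mm above the table; the guard lifts straight up out of it; origin at the centre of its underside
- case: open black case, fixed, 220 mm (x) by 330 (y), walls 8 thick, 70 high. Two foam V troughs (8 degree slopes) along its y at x = -51 and +51 hold up to three tubes each, end to end, along the case's y, centres 37 mm above the table; a tube rolls back to the trough's middle. The lid is folded back beyond +x, 60 mm high. Origin under its centre
- lever (a joint): ready lever, a toggle on a grey box: 0 to 0.2 at the start, leaning to its box's -x side, 1.0 when thrown fully over to the +x side; stays where it is left; a few newtons at its tip move it
- lever_tip (a point): tip of the ready lever, 70 mm from its pivot; moves with it
- lever_base: grey box of the ready lever, fixed; origin at the centre of its underside, below the pivot; the lever's tip moves towards the box's +x as it is thrown
- jar: bystander: white jar 44 mm in diameter, 60 mm high; origin under its centre
- holder: bystander: black round holder, foot 64 mm in diameter, 95 mm high; origin under its centre
- vial: bystander: glass bottle 34 mm in diameter, 100 mm high; origin under its centre
- tube0: pale metal sample tube, one of up to six alike (absent ones read None): round, 42 mm in diameter, 96 mm long over its domed ends (straight for the middle 54), 0.1 to 0.2 kg, black band; origin at its centre, x along its length; starts lying in the case
- tube1: pale metal sample tube, one of up to six alike (absent ones read None): round, 42 mm in diameter, 96 mm long over its domed ends (straight for the middle 54), 0.1 to 0.2 kg, black band; origin at its centre, x along its length; starts lying in the case
- tube2: pale metal sample tube, one of up to six alike (absent ones read None): round, 42 mm in diameter, 96 mm long over its domed ends (straight for the middle 54), 0.1 to 0.2 kg, black band; origin at its centre, x along its length; starts lying in the case
- tube3: pale metal sample tube, one of up to six alike (absent ones read None): round, 42 mm in diameter, 96 mm long over its domed ends (straight for the middle 54), 0.1 to 0.2 kg, black band; origin at its centre, x along its length; starts lying in the case
- tube4: pale metal sample tube, one of up to six alike (absent ones read None): round, 42 mm in diameter, 96 mm long over its domed ends (straight for the middle 54), 0.1 to 0.2 kg, black band; origin at its centre, x along its length; starts lying in the case
- tube5: pale metal sample tube, one of up to six alike (absent ones read None): round, 42 mm in diameter, 96 mm long over its domed ends (straight for the middle 54), 0.1 to 0.2 kg, black band; origin at its centre, x along its length; starts lying in the case
Mind the look-alikes: they are no part of the job. Leave any orange or turquoise look-alike of the tube3 alone.

How it is judged (in metres and radians):
On the way, in this order (a step that is already met when the one before it is completed fails the run):
1. every tube lies still in a valley of the roller bed (z of tube0 in the frame of mixer between 0.069 and 0.078 m and x of tube0 in the frame of mixer between -0.072 and 0.072 m and y of tube0 in the frame of mixer between -0.115 and 0.115 m and angle between the x axis of each of tube0, tube1, tube2, tube3, tube4, tube5 and the x axis of mixer, either way round below 0.12 rad and linear speed of each of tube0, tube1, tube2, tube3, tube4, tube5 below 0.03 m/s and angular speed of each of tube0, tube1, tube2, tube3, tube4, tube5 below 0.6 rad/s and z of tube1 in the frame of mixer between 0.069 and 0.078 m and x of tube1 in the frame of mixer between -0.072 and 0.072 m and y of tube1 in the frame of mixer between -0.115 and 0.115 m and z of tube2 in the frame of mixer between 0.069 and 0.078 m and x of tube2 in the frame of mixer between -0.072 and 0.072 m and y of tube2 in the frame of mixer between -0.115 and 0.115 m and z of tube3 in the frame of mixer between 0.069 and 0.078 m and x of tube3 in the frame of mixer between -0.072 and 0.072 m and y of tube3 in the frame of mixer between -0.115 and 0.115 m and z of tube4 in the frame of mixer between 0.069 and 0.078 m and x of tube4 in the frame of mixer between -0.072 and 0.072 m and y of tube4 in the frame of mixer between -0.115 and 0.115 m and z of tube5 in the frame of mixer between 0.069 and 0.078 m and x of tube5 in the frame of mixer between -0.072 and 0.072 m and y of tube5 in the frame of mixer between -0.115 and 0.115 m), for 0.4 s.
2. the guard is pushed home in both spring clips (z of guard in the frame of mixer_slot between -0.006 and 0.006 m and x of guard in the frame of mixer_slot between -0.007 and 0.007 m and y of guard in the frame of mixer_slot between -0.022 and 0.022 m and angle between guard's own z axis and vertical below 0.1 rad and angle between the x axis of guard and the y axis of mixer, either way round below 0.1 rad), for 0.3 s.
3. the ready lever is thrown over (value of joint lever above 0.85 rad), for 0.2 s.
At the end, for the whole second after the job is handed in: every tube lies still in a roller valley (centre 69-78 mm up, within 72 mm of the bed's middle lengthwise, 0.12 rad of the rollers); guard home in the clips (6 mm of the slot floor, 7 mm of its plane, 22 mm of its middle, upright and aligned within 0.1 rad); lever beyond 0.85 rad (all of step 1 and all of step 2 and value of joint lever above 0.85 rad); the robot touches nothing.
It fails at once if a bystander is shifted or knocked over (distance of any of jar, holder, vial from where it was at the start of the episode above 0.03 m).
It fails at once if a tube is dropped onto the rollers or sent rolling fast (over 0.55 m/s within 25 mm of lying on the bed) ((linear speed of tube0 above 0.55 m/s and z of tube0 in the frame of mixer below 0.098 m and y of tube0 in the frame of mixer between -0.14 and 0.14 m and x of tube0 in the frame of mixer between -0.12 and 0.12 m) or (linear speed of tube1 above 0.55 m/s and z of tube1 in the frame of mixer below 0.098 m and y of tube1 in the frame of mixer between -0.14 and 0.14 m and x of tube1 in the frame of mixer between -0.12 and 0.12 m) or (linear speed of tube2 above 0.55 m/s and z of tube2 in the frame of mixer below 0.098 m and y of tube2 in the frame of mixer between -0.14 and 0.14 m and x of tube2 in the frame of mixer between -0.12 and 0.12 m) or (linear speed of tube3 above 0.55 m/s and z of tube3 in the frame of mixer below 0.098 m and y of tube3 in the frame of mixer between -0.14 and 0.14 m and x of tube3 in the frame of mixer between -0.12 and 0.12 m) or (linear speed of tube4 above 0.55 m/s and z of tube4 in the frame of mixer below 0.098 m and y of tube4 in the frame of mixer between -0.14 and 0.14 m and x of tube4 in the frame of mixer between -0.12 and 0.12 m) or (linear speed of tube5 above 0.55 m/s and z of tube5 in the frame of mixer below 0.098 m and y of tube5 in the frame of mixer between -0.14 and 0.14 m and x of tube5 in the frame of mixer between -0.12 and 0.12 m)).
Of tube0, tube1, tube2, tube3, tube4, tube5 only 4 to 6 are there at a start; the rules pass over those that are not, and their reading is None.
At some moment in a run one of tube0, tube1, tube2, tube3, tube4, tube5 may be knocked a few centimetres aside while the robot is not near it.
It also fails if it takes over 208 s, if anything falls off the work surface, if the arm or the gripper's body presses on something with over 40 N, if the wrist force passes 120 N, or if a joint passes its speed limit or range.

ROBOT

A 6-joint arm with a two-finger parallel gripper is mounted at the origin on the work surface. World frame = base frame: x ahead of the robot, y to its left, z up, the work surface at z = 0. Lengths are in m, angles in degrees, forces in N, time in s.
With the tool pointing down it reaches from about 0.375 to 0.9 m from the base axis. Payload 3.1 kg.
Tool frame: the origin (TCP) lies at the very end of the fingers, on their centre line; the grasp point (between the pads) lies 19 mm behind it; z points along the fingers, x is the direction in which the jaws open and shut, and the axes are right-handed (so a half turn about z gives the same grasp; the last joint's range is limited). The gripper opens to 87 mm and grips with 3 to 60 N. Pads are 19 mm wide; open, the fingers measure 117 mm over their backs; the gripper's body (75 mm by 190 mm) begins 51 mm behind the grasp point.
Start: joints at [-85.686, 30.224, 82.088, -0, 67.689, -10.227], TCP at [0.157, -0.605, 0.201] pointing down, gripper open.
Joint ranges: [-176.69, 176.69], [-43.24, 126.21], [12.49, 139.97], [-82, 262], [0, 151.66], [-163.58, 163.58]. Speed limits (degrees/s): [159.86, 159.86, 180, 180, 180, 180].

INTERFACE

Orientations are given as a 3x3 rotation matrix whose columns are the frame's x, y, z axes.
In Python, from rig import read_state, capture, bot gives the robot as it stands.
- The arm moves only by the shell command python3 -m crank 'ROWS' [OPENING]. ROWS is JSON, a list of rows, each a list of 2 entries, a list of its own where there are three numbers: the shift along the tool's x, y, z in cm, then the turn, a rotation vector about the tool's x, y, z in rad. In form: [[[dx, dy, dz], [wx, wy, wz]], ...]. A call has 1 to 12 rows; each row shifts and turns the commanded pose from where the row before left it, along the tool's axes as they then stand; what a row does not reach is not made up. A row lasts 1/10 s, in which the tool goes at most 50 mm and 8.59 degrees, less where a joint would pass 70% of its speed; a pose out of reach is approached as far as the arm can. A call with a gripper value outside its range is refused whole. OPENING is the closure, from -1 (fully open) to 1 (shut), set as the call begins (- or left out, the last holds). The fingers move at their own pace and stop on an object; the grip force is fixed at half the most. Time passes only in rows, so rows that do not move let the fingers close. It gives the time, the measured TCP pose, the force and the opening at its end, in the units of the state.
- read_state(): the state, without advancing time (a new reading comes with each control period).
- capture(name): name is "scene" or "top" or "wrist"; returns a dict with "pixels" (384x512x3 uint8, red, green, blue), "camera_matrix" (3x3 intrinsics, pixels), "R" (3x3) and "t" (3): a world point X has camera coordinates R X + t. Camera axes: x right, y down, z forward; pixel columns grow to the right and rows downward; lengths in m; the calibration is good to about 2 mm. A picture is of the moment at which its call begins. There is no depth.
- bot.hand_in(): hands the job in, once; it reports no verdict.
The state is a dict: "time_s": time; "joint_positions": joint angles; "qvel": joint speeds; "tau": joint torques, N m; "position": TCP position; "tcp_rot": TCP orientation; "force": force on the tool from outside, world axes, zero at the start; "moment": the same for the moment, N m; "opening": opening from 0.0 (shut) to 1.0 (fully open).
Only numpy, scipy, OpenCV 4.12 (cv2) and the standard library are available. Lean on these libraries where they do the work, as an engineer would, in place of code of your own. Each camera call takes 0.05 s, during which the arm holds its last target.

## Working session

There is one attempt and no reset: what is moved stays moved. The work goes in short steps, Python scripts to look and compute and a shell command to move; the robot and the scene stay as the last step left them, time stands still between calls to the robot, and variables do not carry over. Pictures are saved under pics/ and viewed, and the job is handed in when it is done.

```bash
ls; mkdir -p pics; python3 - <<'E'
from rig import read_state,capture
import cv2
print(read_state())
for n in("scene","top","wrist"):
    c=capture(n); cv2.imwrite(f"pics/{n}0.png",c["pixels"][:,:,::-1]); print(n,c["camera_matrix"],c["R"],c["t"])
E
```

```text
pics
{'time_s': 0.0, 'joint_positions': array([-8.56838006e+01,  3.02801487e+01,  8.21583351e+01, -1.37191799e-03,
        6.76896826e+01, -1.02283045e+01]), 'qvel': array([-0.01856368,  0.01236106, -0.08495442,  0.05304955, -0.03159759,
       -0.09273852]), 'tau': array([-4.99649341e-04, -4.40047538e+01, -1.76593459e+01,  6.31562294e-02,
        5.82307333e-02, -1.59584233e-04]), 'position': array([ 0.15690676, -0.60415352,  0.20034821]), 'tcp_rot': array([[ 2.51140540e-01, -9.67950615e-01, -1.90441643e-04],
       [-9.67948121e-01, -2.51140332e-01,  2.22891340e-03],
       [-2.20530568e-03, -3.75432885e-04, -9.99997498e-01]]), 'force': array([ 0.82736318, -0.29275827, -0.06034333]), 'moment': array([-0.01177108, -0.01623702,  0.04281411]), 'opening': 1.0006219261354092}
scene [[359.91074343   0.         262.56402934]
 [  0.         359.91074343 183.65090506]
 [  0.           0.           1.        ]] [[-5.84686274e-01  8.11259478e-01 -1.42082865e-04]
 [ 5.55489431e-01  4.00221500e-01 -7.28871898e-01]
 [-5.91247370e-01 -4.26240320e-01 -6.84650083e-01]] [ 0.39179687 -0.23209212  1.44215025]
top [[421.48387859   0.         256.63975432]
 [  0.         421.48387859 196.67075143]
 [  0.           0.           1.        ]] [[-0.00964109 -0.99995214  0.00166459]
 [-0.99039763  0.00931935 -0.13793363]
 [ 0.13791152 -0.00297844 -0.99044008]] [-0.07076251  0.58587605  1.10952559]
wrist [[304.40426849   0.         255.3474117 ]
 [  0.         304.40426849 187.95732856]
 [  0.           0.           1.        ]] [[ 0.24981013 -0.96829418 -0.00112955]
 [-0.9326743  -0.24093372  0.26845779]
 [-0.26021826 -0.06600997 -0.96329079]] [-0.62357908 -0.03240146  0.39082261]
```

View pics/scene0.png

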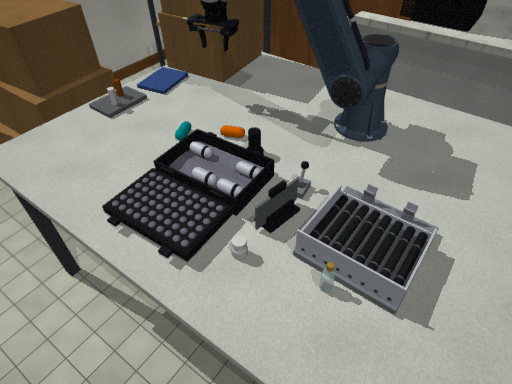

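View pics/top0.png

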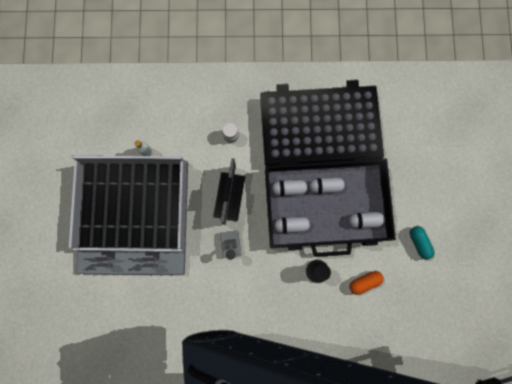

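View pics/wrist0.png

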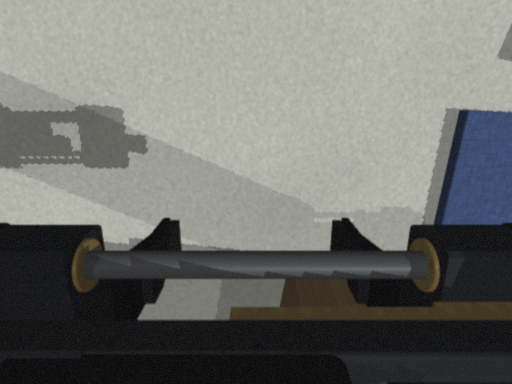

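Four tubes are in the case: top image at about (292,188), (327,185), (292,225) and (367,220). The mixer is around (130,205), with the stand and guard near (229,195), the lever near (230,245) and the holder at (318,271). I'll enlarge these areas and measure.

```bash
cat > h.py <<'E'
import numpy as np,cv2
from rig import read_state,capture
def ray(c,u,v):
    K,R,t=c["camera_matrix"],np.array(c["R"]),np.array(c["t"])
    d=R.T@np.linalg.solve(K,[u,v,1.]); return -R.T@t,d
def onz(c,u,v,z):
    o,d=ray(c,u,v); return o+d*(z-o[2])/d[2]
def proj(c,X):
    p=c["camera_matrix"]@(np.array(c["R"])@np.array(X)+np.array(c["t"])); return p[:2]/p[2]
def tri(c1,p1,c2,p2):
    (o1,d1),(o2,d2)=ray(c1,*p1),ray(c2,*p2); A=np.stack([d1,-d2],1)
    s=np.linalg.lstsq(A,o2-o1,rcond=None)[0]; a,b=o1+d1*s[0],o2+d2*s[1]; return (a+b)/2,np.linalg.norm(a-b)
def save(c,n,box=None,k=1):
    im=c["pixels"][:,:,::-1]
    if box: x0,y0,x1,y1=box; im=im[y0:y1,x0:x1]
    cv2.imwrite(f"pics/{n}.png",cv2.resize(im,None,fx=k,fy=k,interpolation=cv2.INTER_CUBIC))
E
python3 - <<'E'
from h import *
c=capture("top")
save(c,"tl",(60,130,260,280),4); save(c,"tr",(255,75,445,305),2.6)
s=capture("scene"); save(s,"sr",(230,140,440,300),3.8)
im=c["pixels"].astype(int); g=im.min(2)
# tubes: bright inside the case interior
m=np.zeros(g.shape,np.uint8); m[168:240,272:386]=((g>130)[168:240,272:386])*255
n,l,st,ce=cv2.connectedComponentsWithStats(m)
for i in range(1,n):
    if st[i,4]>20: print(st[i],ce[i],onz(c,*ce[i],0.05))
E
```

```text
[322 179  22  11 216] [332.76388889 183.85648148] [ 0.61710207 -0.28361291  0.05      ]
[284 181  23  11 219] [295.0456621  186.10045662] [ 0.61188227 -0.18091379  0.05      ]
[313 181   5   7  22] [315.04545455 184.31818182] [ 0.61628074 -0.23539322  0.05      ]
[363 214  20  11 209] [372.37799043 218.98086124] [ 0.52040329 -0.386813    0.05      ]
[354 217   4   7  22] [355.59090909 219.77272727] [ 0.5187002  -0.34158491  0.05      ]
[287 218  22  12 225] [297.24888889 223.77777778] [ 0.5094251  -0.18455071  0.05      ]
[278 221   4   7  22] [279.72727273 224.27272727] [ 0.50854418 -0.13751648  0.05      ]
```

View pics/tl.png

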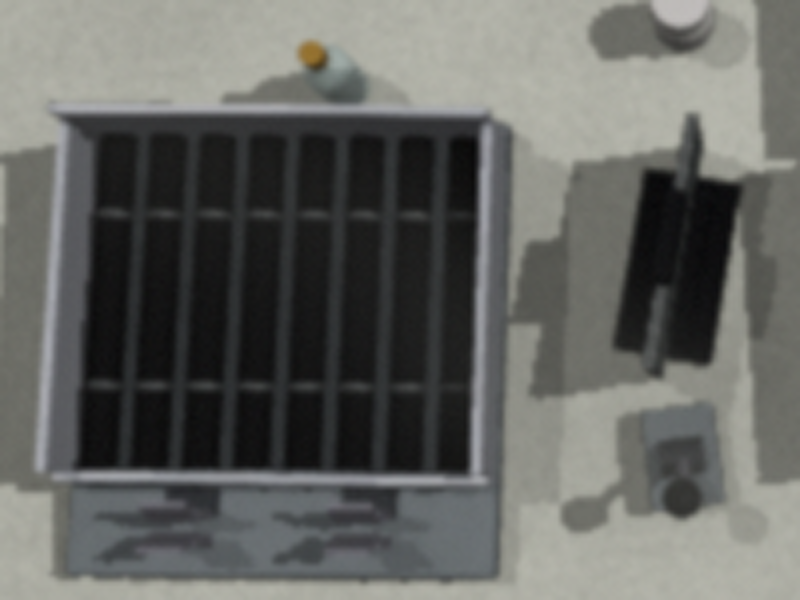

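View pics/tr.png

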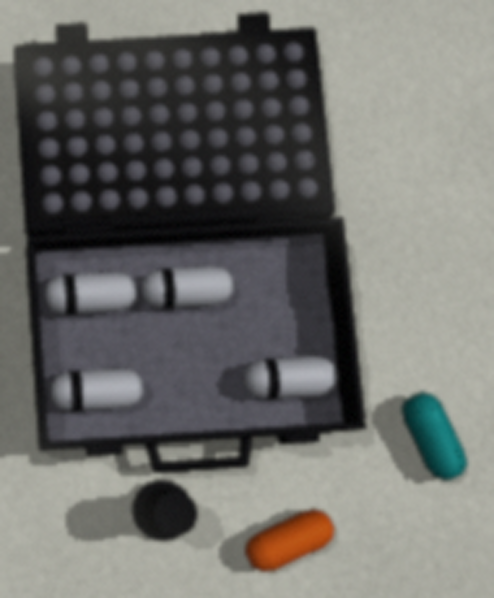

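View pics/sr.png

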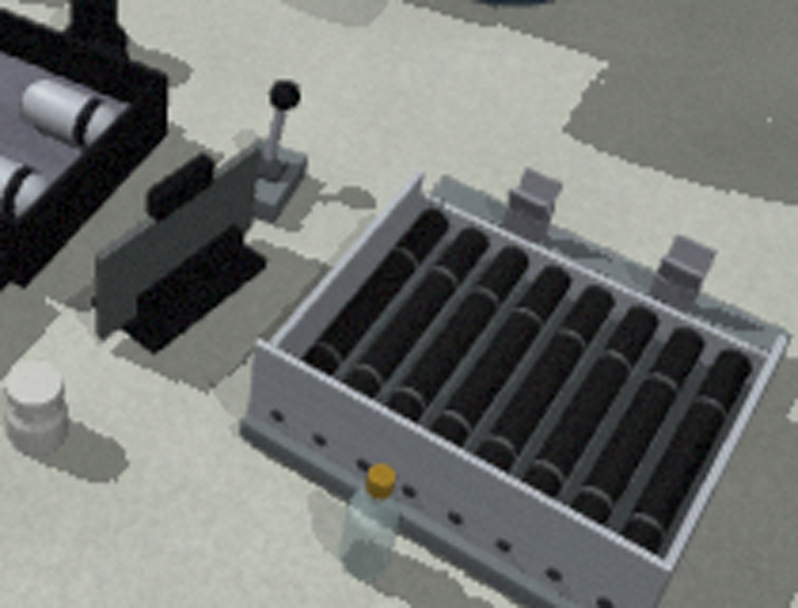

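```bash
python3 - <<'E'
from h import *
c=capture("top"); s=capture("scene")
T=lambda x,y:(60+(x+.5)/4-.5,130+(y+.5)/4-.5)
a=np.array([onz(c,*T(x,213.5),.057) for x in(113,164,213,263,313,362,412,461)])
b=np.array([onz(c,*T(x,385),.057) for x in(102,152,204,254,306,355,407,458)])
print(np.diff(a[:,1]),np.diff(b[:,1]))
d=(a-b).mean(0); print("roller dir deg",np.degrees(np.arctan2(d[1],d[0])),np.linalg.norm(d)); 
print("row dir",[np.degrees(np.arctan2(q[-1][0]-q[0][0],-(q[-1][1]-q[0][1]))) for q in(a,b)])
print("centre rings",(a.mean(0)+b.mean(0))/2)
for n,x,y,z in[("endL",53,105,.106),("endR",488,113,.106),("loL",52,474,.06),("loR",487,480,.06),("plL",68,577,.028),("plR",495,577,.028)]:
    print(n,onz(c,*T(x,y),z))
# guard ends, tab
for n,x,y,z in[("gtop",691,115,.102),("gbot",655,373,.102),("tabA",682,183,.127),("tabB",664,290,.127),("stTL",645,170,.038),("stTR",740,185,.038),("stBR",710,365,.038),("stBL",615,348,.038)]: print(n,onz(c,*T(x,y),z))
for n,x,y,z in[("lvTL",642,408,.03),("lvTR",712,403,.03),("lvBR",722,505,.03),("lvBL",650,515,.03)]: print(n,onz(c,*T(x,y),z))
S=lambda x,y:(230+(x+.5)/3.8-.5,140+(y+.5)/3.8-.5)
print("knob",tri(c,T(682,497),s,S(284,95)))
Q=lambda x,y:(255+(x+.5)/2.6-.5,75+(y+.5)/2.6-.5)
for n,x0,y0,x1,y1 in[("A",48,294,136,290),("B",145,289,233,285),("C",52,390,143,387),("D",247,379,336,375)]:
    p,q=onz(c,*Q(x0,y0),.037),onz(c,*Q(x1,y1),.037); print(n,(p+q)/2,np.linalg.norm(p-q),np.degrees(np.arctan2(q[0]-p[0],-(q[1]-p[1]))))
for n,x,y,z in[("TL",30,238,.07),("TR",342,220,.07),("BR",365,428,.07),("BL",42,450,.07),("holder",165,508,.095)]:print(n,onz(c,*Q(x,y),z))
print("vial",onz(c,*T(311,54),.1))
E
```

```text
[-0.0344037  -0.03305784 -0.03373583 -0.03373921 -0.0330677  -0.0337459
 -0.03307426] [-0.03325565 -0.03458936 -0.03326235 -0.03459632 -0.03260363 -0.03460322
 -0.03394122]
roller dir deg -0.8003611571551708 0.11578958516480148
row dir [np.float64(-0.5359528076902947), np.float64(-0.5457927272496688)]
centre rings [0.56546377 0.26200327 0.057     ]
endL [0.68790016 0.40161576 0.106     ]
endR [0.67994884 0.11827651 0.106     ]
loL [0.45011961 0.41004665 0.06      ]
loR [0.44343925 0.12344011 0.06      ]
plL [0.38191953 0.40962752 0.028     ]
plR [0.37913269 0.12270352 0.028     ]
gtop [ 0.67832808 -0.01368602  0.102     ]
gbot [0.50972257 0.00963308 0.102     ]
tabA [ 0.62839027 -0.00927121  0.127     ]
tabB [0.56002628 0.00212068 0.127     ]
stTL [0.65480188 0.02160054 0.038     ]
stTR [ 0.64367973 -0.04381781  0.038     ]
stBR [ 0.51973851 -0.02276077  0.038     ]
stBL [0.53191769 0.04171974 0.038     ]
lvTL [0.4915151  0.02396444 0.03      ]
lvTR [ 0.4944587  -0.02368678  0.03      ]
lvBR [ 0.42560875 -0.0302043   0.03      ]
lvBL [0.41939519 0.01840119 0.03      ]
knob (array([ 0.43174695, -0.00806306,  0.08805422]), np.float64(0.0030835214435127978))
A [ 0.61164004 -0.16846618  0.037     ] 0.09312771410377893 2.0974586308706993
B [ 0.61603272 -0.27114337  0.037     ] 0.09326742823223297 2.0977093491017955
C [ 0.50959298 -0.17210411  0.037     ] 0.09507229249751546 1.3428835025469923
D [ 0.51969013 -0.37520017  0.037     ] 0.0933318644540947 2.028867148908543
TL [ 0.6633861  -0.10280549  0.07      ]
TR [ 0.67940035 -0.42623754  0.07      ]
BR [ 0.46475787 -0.43828269  0.07      ]
BL [ 0.44585458 -0.1120941   0.07      ]
holder [ 0.38806128 -0.23046669  0.095     ]
vial [0.72215553 0.23636497 0.1       ]
```

```bash
python3 -m crank '[[[0,0,0],[0,0,-0.136]],[[0,0,0],[0,0,-0.136]],[[0,0,0],[0,0,-0.136]],[[0,0,0],[0,0,-0.136]],[[0,0,0],[0,0,-0.136]],[[0,0,0],[0,0,-0.136]],[[0,0,0],[0,0,-0.136]],[[0,0,0],[0,0,-0.136]],[[0,0,0],[0,0,-0.136]],[[0,0,0],[0,0,-0.136]],[[0,0,0],[0,0,0]]]' -0.4
cat >> h.py <<'E'
def go(x,y,z,yaw=None):
    "needed shift (tool axes, cm) and turn (rad about tool z) from the measured pose"
    st=read_state(); R=st["tcp_rot"]; d=R.T@(np.array([x,y,z])-st["position"])*100
    cur=np.arctan2(R[1,0],R[0,0]); 
    print("pos",st["position"].round(4),"yaw",np.degrees(cur).round(2),"z",R[:,2].round(4),"open",round(st["opening"],3),"t",round(st["time_s"],2))
    print("shift cm",d.round(2),"" if yaw is None else "wz %.3f"%(-((np.radians(yaw)-cur+np.pi)%(2*np.pi)-np.pi)))
E
python3 -c "
from h import *
go(.5197,-.3752,.12,2.3)"
```

```text
time_s: 1.45
position: [0.1569, -0.6049, 0.2013]
tcp_rot: [[0.999, 0.043, 0.0], [0.043, -0.999, 0.0], [0.0, -0.0, -1.0]]
force: [0.2, -0.1, -0.5]
opening: 0.701
pos [ 0.1569 -0.6049  0.2013] yaw 2.45 z [ 0.e+00  1.e-04 -1.e+00] open 0.701 t 1.45
shift cm [ 37.22 -21.4    8.14] wz 0.003
```

```bash
python3 -m crank '[[[3.1,-1.78,0],[0,0,0]],[[3.1,-1.78,0],[0,0,0]],[[3.1,-1.78,0],[0,0,0]],[[3.1,-1.78,0],[0,0,0]],[[3.1,-1.78,0],[0,0,0]],[[3.1,-1.78,0],[0,0,0]],[[3.1,-1.78,0],[0,0,0]],[[3.1,-1.78,0],[0,0,0]],[[3.1,-1.78,0],[0,0,0]],[[3.1,-1.78,0],[0,0,0]],[[3.12,-1.82,0],[0,0,0]],[[0,0,0],[0,0,0]]]'
python3 -c "
from h import *
go(.5197,-.3752,.12,2.3)
c=capture('wrist');save(c,'w1',None,1.5)
for p in [(.5197,-.3752,.037),(.5197,-.3752,.0)]: print(proj(c,p))"
```

```text
time_s: 2.65
position: [0.4929, -0.3914, 0.2014]
tcp_rot: [[0.999, 0.045, 0.002], [0.045, -0.999, 0.001], [0.002, -0.001, -1.0]]
force: [-0.2, 0.6, -0.6]
opening: 0.697
pos [ 0.4929 -0.3914  0.2014] yaw 2.56 z [ 1.9e-03  7.0e-04 -1.0e+00] open 0.697 t 2.65
shift cm [ 2.73 -1.49  8.14] wz 0.005
[279.54601469 155.790917  ]
[277.2376588  150.91221667]
```

View pics/w1.png

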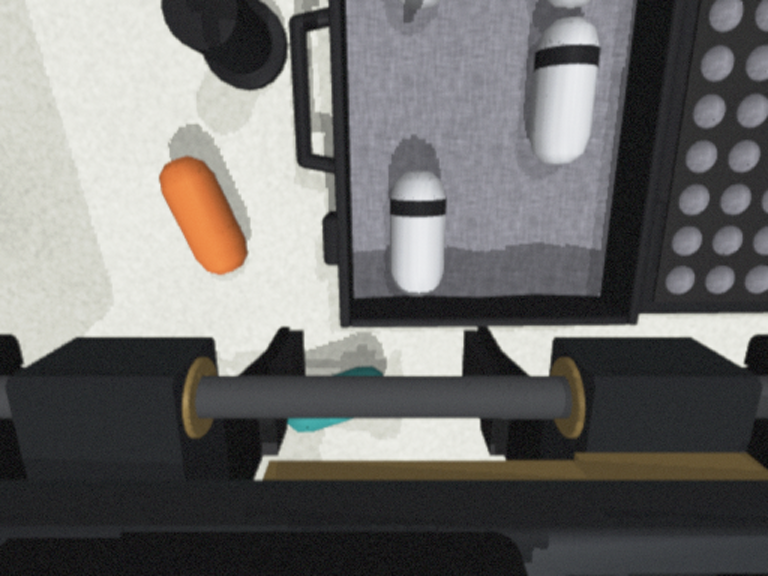

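The wrist view shows tube D's centre at (279,155), and my estimate predicted (279.5,156), so the two agree. I'll check for lag next.

```bash
python3 -m crank '[[[0,0,0],[0,0,0]],[[0,0,0],[0,0,0]],[[0,0,0],[0,0,0]]]'
python3 -c "
from h import *
go(.5197,-.3752,.026,2.3)"
```

```text
time_s: 3.0
position: [0.4884, -0.3951, 0.2014]
tcp_rot: [[0.999, 0.041, -0.0], [0.041, -0.999, 0.0], [-0.0, -0.0, -1.0]]
force: [-0.7, 0.6, -0.3]
opening: 0.701
pos [ 0.4884 -0.3951  0.2014] yaw 2.32 z [-3.e-04  0.e+00 -1.e+00] open 0.701 t 3.0
shift cm [ 3.21 -1.87 17.53] wz 0.000
```

```bash
python3 -m crank '[[[1.6,-0.93,0],[0,0,0]],[[1.61,-0.94,0],[0,0,0]],[[0,0,2.5],[0,0,0]],[[0,0,2.5],[0,0,0]],[[0,0,2.5],[0,0,0]],[[0,0,2.5],[0,0,0]],[[0,0,2],[0,0,0]],[[0,0,0],[0,0,0]],[[0,0,0],[0,0,0]]]'
python3 -c "
from h import *
go(.5197,-.3752,.026,2.3)"
```

```text
time_s: 3.9
position: [0.5216, -0.3736, 0.0813]
tcp_rot: [[0.999, 0.044, 0.0], [0.044, -0.999, 0.0], [0.0, -0.0, -1.0]]
force: [0.0, 0.3, 0.5]
opening: 0.698
pos [ 0.5216 -0.3736  0.0813] yaw 2.51 z [ 1.e-04  2.e-04 -1.e+00] open 0.698 t 3.9
shift cm [-0.2   0.15  5.53] wz 0.004
```

```bash
python3 -m crank '[[[-0.2,0.15,1],[0,0,0]],[[0,0,1.5],[0,0,0]],[[0,0,1.5],[0,0,0]],[[0,0,1],[0,0,0]],[[0,0,0.5],[0,0,0]],[[0,0,0],[0,0,0]],[[0,0,0],[0,0,0]]]'
python3 -c "
from h import *
go(.5197,-.3752,.026,2.3);print(read_state()['force'])"
```

```text
time_s: 4.6
position: [0.5189, -0.376, 0.0263]
tcp_rot: [[0.999, 0.043, 0.0], [0.043, -0.999, -0.0], [0.0, 0.0, -1.0]]
force: [0.2, 0.1, 0.0]
opening: 0.701
pos [ 0.5189 -0.376   0.0263] yaw 2.46 z [ 2.e-04 -1.e-04 -1.e+00] open 0.701 t 4.6
shift cm [ 0.09 -0.07  0.03] wz 0.003
[0.20353339 0.09389906 0.00988804]
```

Close the fingers and lift.

```bash
python3 -m crank '[[[0,0,0],[0,0,0]],[[0,0,0],[0,0,0]],[[0,0,0],[0,0,0]],[[0,0,0],[0,0,0]],[[0,0,0],[0,0,0]],[[0,0,0],[0,0,0]],[[0,0,0],[0,0,0]],[[0,0,0],[0,0,0]]]' 1
python3 -m crank '[[[0,0,-0.5],[0,0,0]],[[0,0,-1],[0,0,0]],[[0,0,-2],[0,0,0]],[[0,0,-3],[0,0,0]],[[0,0,-3],[0,0,0]],[[0,0,-3],[0,0,0]],[[0,0,-3],[0,0,0]],[[0,0,-2],[0,0,0]],[[0,0,0],[0,0,0]],[[0,0,0],[0,0,0]]]'
python3 -c "
from h import *
go(.5,.2,.2,-90.9)
c=capture('wrist');save(c,'w2',None,1.5);save(capture('scene'),'s2',None,1.5)"
```

```text
time_s: 5.4
position: [0.5188, -0.3759, 0.0265]
tcp_rot: [[0.999, 0.043, 0.0], [0.043, -0.999, -0.0], [0.0, 0.0, -1.0]]
force: [-0.3, 0.1, 1.2]
opening: 0.391
time_s: 6.4
position: [0.5185, -0.3755, 0.2015]
tcp_rot: [[0.999, 0.043, 0.0], [0.043, -0.999, -0.0], [0.0, 0.0, -1.0]]
force: [-0.0, -0.1, -2.5]
opening: 0.388
pos [ 0.5185 -0.3755  0.2015] yaw 2.47 z [ 3.e-04 -2.e-04 -1.e+00] open 0.388 t 6.4
shift cm [  0.63 -57.58   0.14] wz 1.630
```

View pics/w2.png

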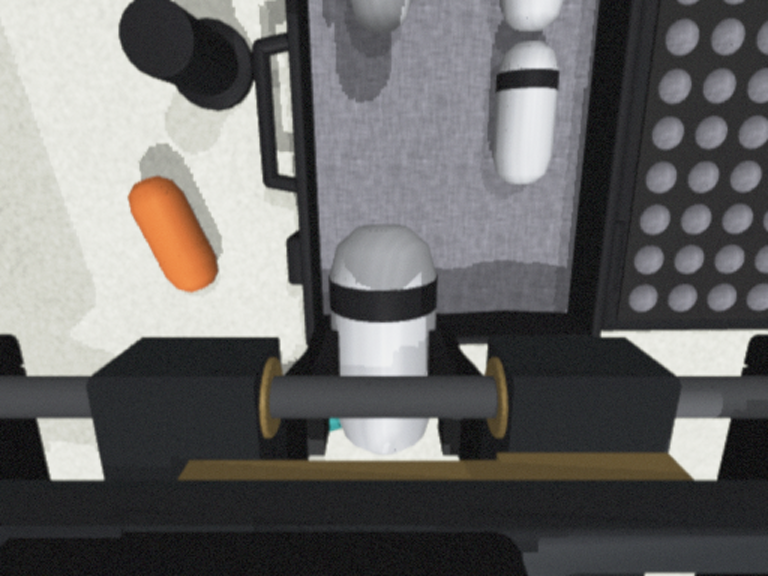

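View pics/s2.png

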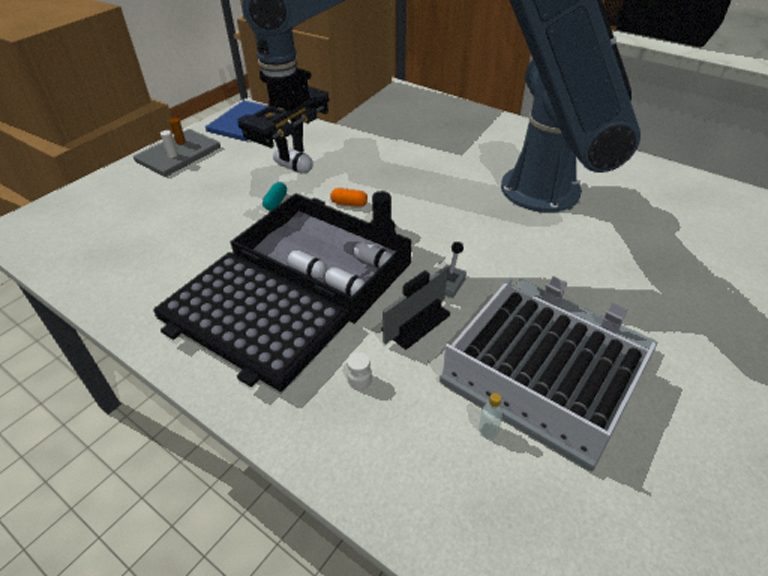

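```bash
python3 - <<'E'
from h import *
c=capture('wrist');s=capture('scene'); save(s,'s3',(150,70,250,140),8)
st=read_state();P=st['position'];R=st['tcp_rot']
for dz in(-.011,-.019,-.005):
  C=P+R[:,2]*dz
  for q in(-.048,-.027,0,.027,.048):
    X=C-R[:,1]*q
    a=proj(c,X-.021*R[:,0]-0)*1.5;b=proj(c,X+.021*R[:,0])*1.5
    print(dz,q,"wrist",a.round(),b.round(),"scene8",((proj(s,X)-[150,70])*8).round())
E
```

```text
-0.011 -0.048 wrist [338. 444.] [434. 444.] scene8 [272. 255.]
-0.011 -0.027 wrist [336. 401.] [435. 401.] scene8 [311. 270.]
-0.011 0 wrist [334. 342.] [437. 342.] scene8 [362. 289.]
-0.011 0.027 wrist [332. 279.] [439. 279.] scene8 [414. 309.]
-0.011 0.048 wrist [331. 225.] [441. 225.] scene8 [455. 324.]
-0.019 -0.048 wrist [336. 456.] [436. 456.] scene8 [269. 238.]
-0.019 -0.027 wrist [334. 412.] [437. 411.] scene8 [308. 253.]
-0.019 0 wrist [332. 350.] [439. 350.] scene8 [360. 272.]
-0.019 0.027 wrist [330. 284.] [442. 284.] scene8 [412. 291.]
-0.019 0.048 wrist [328. 229.] [444. 229.] scene8 [453. 307.]
-0.005 -0.048 wrist [339. 436.] [432. 436.] scene8 [275. 268.]
-0.005 -0.027 wrist [338. 394.] [434. 394.] scene8 [313. 283.]
-0.005 0 wrist [336. 337.] [435. 337.] scene8 [364. 302.]
-0.005 0.027 wrist [334. 275.] [437. 275.] scene8 [416. 322.]
-0.005 0.048 wrist [332. 223.] [439. 223.] scene8 [457. 338.]
```

View pics/s3.png

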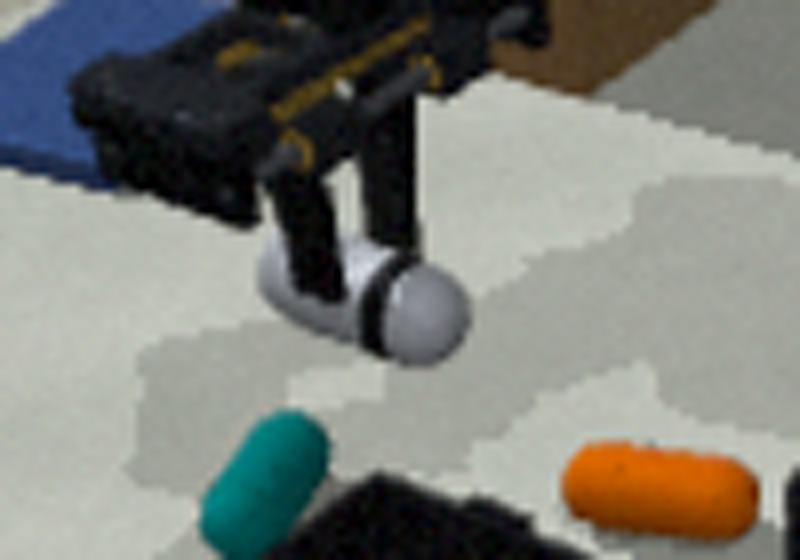

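The tube is level and centred in the jaws. In the scene view its dome centre is about where the TCP pose predicts. Carry it to the mixer.

```bash
python3 -m crank '[[[0.4,-2,0],[0,0,0]],[[0.8,-4,0],[0,0,0]],[[0.9,-4,0],[0,0,0]],[[0.9,-4,0],[0,0,0]],[[0.9,-4,0],[0,0,0]],[[0.9,-4,0],[0,0,0]],[[0.9,-4,0],[0,0,0]],[[0.9,-4,0],[0,0,0]],[[0.9,-4,0],[0,0,0]],[[0.9,-4,0],[0,0,0]],[[0.9,-4,0],[0,0,0]],[[0.4,-2,0],[0,0,0]]]'
python3 -m crank '[[[0,0,0],[0,0,-0.1375]],[[0,0,0],[0,0,-0.1375]],[[0,0,0],[0,0,-0.1375]],[[0,0,0],[0,0,-0.1375]],[[0,0,0],[0,0,-0.1375]],[[0,0,0],[0,0,-0.1375]],[[0,0,0],[0,0,-0.1375]],[[0,0,0],[0,0,-0.1375]],[[0,0,0],[0,0,-0.1375]],[[0,0,0],[0,0,-0.1375]],[[0,0,0],[0,0,-0.1375]],[[0,0,0],[0,0,0]]]'
python3 -c "
from h import *
go(.6164,.1932,.12,89.1)"
```

```text
time_s: 7.8
position: [0.5957, 0.0726, 0.2006]
tcp_rot: [[0.999, 0.046, -0.002], [0.046, -0.999, 0.002], [-0.002, -0.002, -1.0]]
force: [-0.5, -1.1, -1.6]
opening: 0.388
time_s: 9.0
position: [0.5956, 0.069, 0.2006]
tcp_rot: [[0.015, 1.0, -0.002], [1.0, -0.015, 0.001], [0.001, -0.002, -1.0]]
force: [0.3, 1.1, -2.1]
opening: 0.39
pos [0.5956 0.069  0.2006] yaw 89.14 z [-2.e-03  6.e-04 -1.e+00] open 0.39 t 9.0
shift cm [12.44  1.91  8.06] wz 0.001
```

```bash
python3 -m crank '[[[2.5,0.4,0],[0,0,0]],[[3.5,0.5,0],[0,0,0]],[[3.5,0.5,0],[0,0,0]],[[2,0.4,0],[0,0,0]],[[0.94,0.1,0],[0,0,0]],[[0,0,3],[0,0,0]],[[0,0,3],[0,0,0]],[[0,0,2],[0,0,0]],[[0,0,0],[0,0,0]],[[0,0,0],[0,0,0]]]'
python3 -c "
from h import *
go(.6164,.1932,.0625,89.1)
c=capture('top');save(c,'t4',(60,130,260,280),4);save(capture('wrist'),'w4',None,1.5)"
```

```text
time_s: 10.0
position: [0.6175, 0.1917, 0.1213]
tcp_rot: [[0.017, 1.0, -0.001], [1.0, -0.017, -0.0], [-0.0, -0.001, -1.0]]
force: [0.8, 0.9, -0.2]
opening: 0.391
pos [0.6175 0.1917 0.1213] yaw 89.04 z [-8.e-04 -2.e-04 -1.e+00] open 0.391 t 10.0
shift cm [ 0.15 -0.11  5.88] wz -0.001
```

View pics/w4.png

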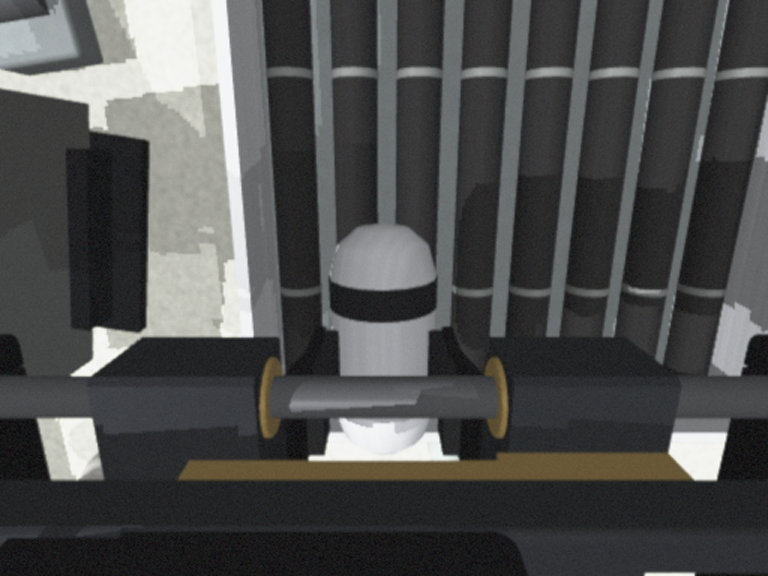

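```bash
python3 - <<'E'
from h import *
c=capture('wrist')
a=np.array([onz(c,x/1.5,72/1.5,.057) for x in(290,354,419,484,549,614,679,743)])
b=np.array([onz(c,x/1.5,292/1.5,.057) for x in(299,473,529,586,643,700)])
print(a.round(4)); print(b.round(4))
k=np.array([-119,-51,-17,17,51,85])/1e3; k0=np.array([-119,-85,-51,-17,17,51,85,119])/1e3
p=np.polyfit(k0,a[:,1],1);q=np.polyfit(k,b[:,1],1);print(p,q,a[:,0].mean(),b[:,0].mean(),np.polyfit(k0,a[:,0],1))
E
```

```text
[[0.5038 0.1473 0.057 ]
 [0.5044 0.1795 0.057 ]
 [0.505  0.2121 0.057 ]
 [0.5056 0.2448 0.057 ]
 [0.5061 0.2775 0.057 ]
 [0.5067 0.3101 0.057 ]
 [0.5073 0.3428 0.057 ]
 [0.5079 0.375  0.057 ]]
[[0.6195 0.144  0.057 ]
 [0.6212 0.2435 0.057 ]
 [0.6218 0.2755 0.057 ]
 [0.6224 0.3081 0.057 ]
 [0.6229 0.3406 0.057 ]
 [0.6235 0.3732 0.057 ]]
[0.95833759 0.26112859] [1.09916057 0.28703315] 0.5058482278241881 0.6218850534489418 [0.01685576 0.50584823]
```

```bash
python3 -m crank '[[[0.15,-0.1,1],[0,0,0]],[[0,0,1.5],[0,0,0]],[[0,0,1.5],[0,0,0]],[[0,0,0.8],[0,0,0]],[[0,0,0.5],[0,0,0]],[[0,0,0.3],[0,0,0]],[[0,0,0],[0,0,0]],[[0,0,0],[0,0,0]],[[0,0,0],[0,0,0]]]'
python3 -c "
from h import *
go(.6164,.1932,.0625,89.1);print(read_state()['force'],read_state()['moment'])
save(capture('scene'),'s5',(230,140,440,300),3.8)"
```

```text
time_s: 11.05
position: [0.6172, 0.1937, 0.0659]
tcp_rot: [[0.015, 1.0, 0.001], [1.0, -0.015, 0.0], [0.0, 0.001, -1.0]]
force: [-0.1, 0.0, -0.8]
opening: 0.39
pos [0.6172 0.1937 0.0659] yaw 89.12 z [ 1.3e-03  2.0e-04 -1.0e+00] open 0.39 t 11.05
shift cm [-0.05 -0.08  0.34] wz 0.000
[-0.07055066  0.04277302 -0.82236616] [ 0.15749474 -0.10744669 -0.01857866]
```

View pics/s5.png

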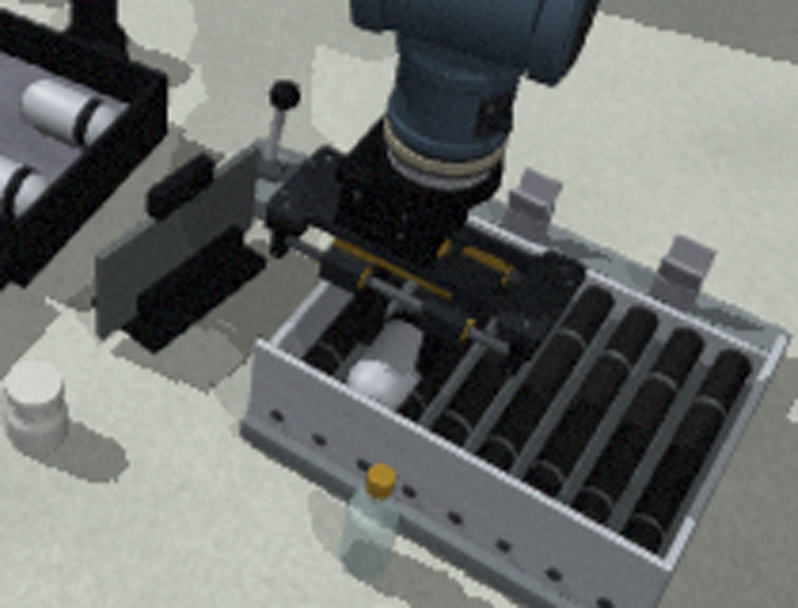

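```bash
python3 -m crank '[[[0,0,0.15],[0,0,0]],[[0,0,0],[0,0,0]],[[0,0,0],[0,0,0]]]'; python3 -m crank '[[[0,0,0.1],[0,0,0]],[[0,0,0],[0,0,0]],[[0,0,0],[0,0,0]]]'
```

```text
time_s: 11.4
position: [0.6166, 0.1936, 0.0639]
tcp_rot: [[0.015, 1.0, -0.0], [1.0, -0.015, 0.0], [0.0, -0.0, -1.0]]
force: [1.1, -0.1, -1.0]
opening: 0.388
time_s: 11.7
position: [0.6166, 0.1936, 0.0628]
tcp_rot: [[0.015, 1.0, -0.0], [1.0, -0.015, 0.0], [0.0, -0.0, -1.0]]
force: [-0.0, -0.0, -1.4]
opening: 0.388
```

```bash
python3 -m crank '[[[0,0,0.08],[0,0,0]],[[0,0,0],[0,0,0]],[[0,0,0],[0,0,0]]]'; python3 -m crank '[[[0,0,0.08],[0,0,0]],[[0,0,0],[0,0,0]],[[0,0,0],[0,0,0]]]'
```

```text
time_s: 12.0
position: [0.6168, 0.1936, 0.0626]
tcp_rot: [[0.015, 1.0, 0.0], [1.0, -0.015, -0.0], [-0.0, 0.0, -1.0]]
force: [-1.4, -0.6, 3.8]
opening: 0.388
time_s: 12.3
position: [0.6168, 0.1936, 0.0624]
tcp_rot: [[0.015, 1.0, 0.001], [1.0, -0.015, 0.0], [0.0, 0.001, -1.0]]
force: [-2.1, -0.1, 7.1]
opening: 0.386
```

```bash
python3 -m crank '[[[0,0,-0.08],[0,0,0]],[[0,0,0],[0,0,0]]]'; python3 -m crank '[[[0,0,0],[0,0,0]],[[0,0,0],[0,0,0]],[[0,0,0],[0,0,0]],[[0,0,0],[0,0,0]],[[0,0,0],[0,0,0]]]' -0.15;  python3 -m crank '[[[0,0,-0.5],[0,0,0]],[[0,0,-1],[0,0,0]],[[0,0,-2],[0,0,0]],[[0,0,-3],[0,0,0]],[[0,0,-3],[0,0,0]],[[0,0,-2.3],[0,0,0]],[[0,0,-2],[0,0,0]],[[0,0,0],[0,0,0]],[[0,0,0],[0,0,0]]]' -0.4
python3 -c "
from h import *
save(capture('scene'),'s6',(230,140,440,300),3.8);save(capture('wrist'),'w6',None,1.5)
go(.5096,-.1721,.2,2.3)"
```

```text
time_s: 12.5
position: [0.6168, 0.1936, 0.0625]
tcp_rot: [[0.015, 1.0, 0.0], [1.0, -0.015, 0.0], [0.0, 0.0, -1.0]]
force: [-2.1, -0.4, 5.4]
opening: 0.387
time_s: 13.0
position: [0.6165, 0.1936, 0.0616]
tcp_rot: [[0.015, 1.0, -0.0], [1.0, -0.015, -0.0], [-0.0, -0.0, -1.0]]
force: [-0.3, 0.1, -0.6]
opening: 0.57
time_s: 13.9
position: [0.6166, 0.1936, 0.2006]
tcp_rot: [[0.015, 1.0, 0.001], [1.0, -0.015, 0.0], [0.0, 0.001, -1.0]]
force: [0.5, -0.8, 0.3]
opening: 0.697
pos [0.6156 0.1934 0.1989] yaw 89.12 z [-2.4e-03 -3.0e-04 -1.0e+00] open 0.698 t 14.0
shift cm [-36.71 -10.04  -0.08] wz 1.515
```

View pics/w6.png

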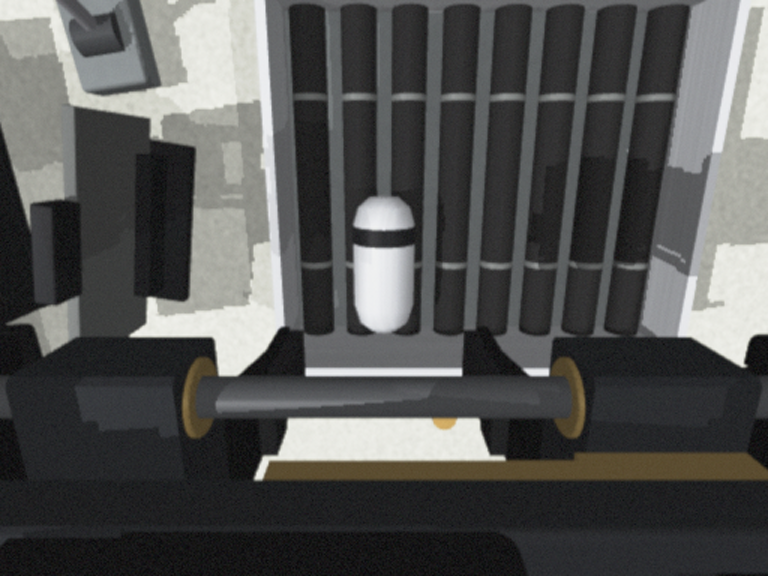

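View pics/s6.png

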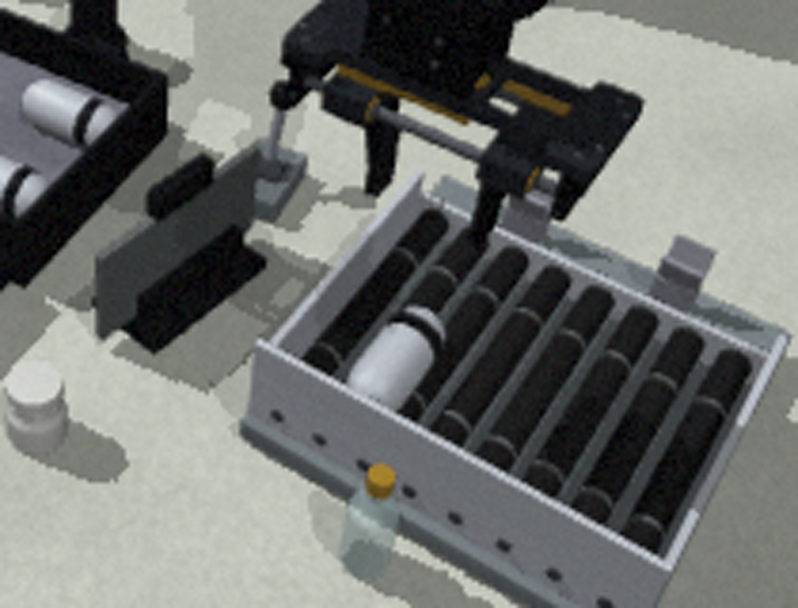

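The first tube lies in the y=-68 valley: wrist (256,176), between rollers 2 and 3. Next is tube C.

```bash
python3 -m crank '[[[0,0,0],[0,0,0.1377]],[[0,0,0],[0,0,0.1377]],[[0,0,0],[0,0,0.1377]],[[0,0,0],[0,0,0.1377]],[[0,0,0],[0,0,0.1377]],[[0,0,0],[0,0,0.1377]],[[0,0,0],[0,0,0.1377]],[[0,0,0],[0,0,0.1377]],[[0,0,0],[0,0,0.1377]],[[0,0,0],[0,0,0.1377]],[[0,0,0],[0,0,0.1377]]]'
python3 -m crank '[[[-0.6,2,0],[0,0,0]],[[-1.3,4,0],[0,0,0]],[[-1.3,4,0],[0,0,0]],[[-1.3,4,0],[0,0,0]],[[-1.3,4,0],[0,0,0]],[[-1.3,4,0],[0,0,0]],[[-1.3,4,0],[0,0,0]],[[-1.3,4,0],[0,0,0]],[[-1.3,4,0],[0,0,0]],[[-1.1,2.1,0],[0,0,0]],[[0,0,0],[0,0,0]],[[0,0,0],[0,0,0]]]'
python3 -c "
from h import *
go(.5096,-.1721,.026,2.3)
c=capture('wrist');save(c,'w7',None,1.5);save(capture('top'),'t7',(255,75,445,305),2.6)
for p in [(.5096,-.1721,.037),(.6116,-.1685,.037),(.616,-.2711,.037)]: print(proj(c,p)*1.5)"
```

```text
time_s: 15.1
position: [0.6156, 0.1934, 0.1981]
tcp_rot: [[0.999, 0.035, -0.004], [0.035, -0.999, -0.0], [-0.004, 0.0, -1.0]]
force: [0.4, 0.5, 1.0]
opening: 0.702
time_s: 16.3
position: [0.5098, -0.1718, 0.199]
tcp_rot: [[0.999, 0.039, -0.002], [0.039, -0.999, 0.002], [-0.002, -0.002, -1.0]]
force: [0.4, -0.8, 0.4]
opening: 0.702
pos [ 0.5098 -0.1718  0.199 ] yaw 2.24 z [-0.0019  0.0019 -1.    ] open 0.702 t 16.3
shift cm [1.00e-02 6.00e-02 1.73e+01] wz -0.001
[384.26704129 254.13405936]
[516.20925582 254.49158619]
[507.19845754 375.12325701]
```

View pics/w7.png

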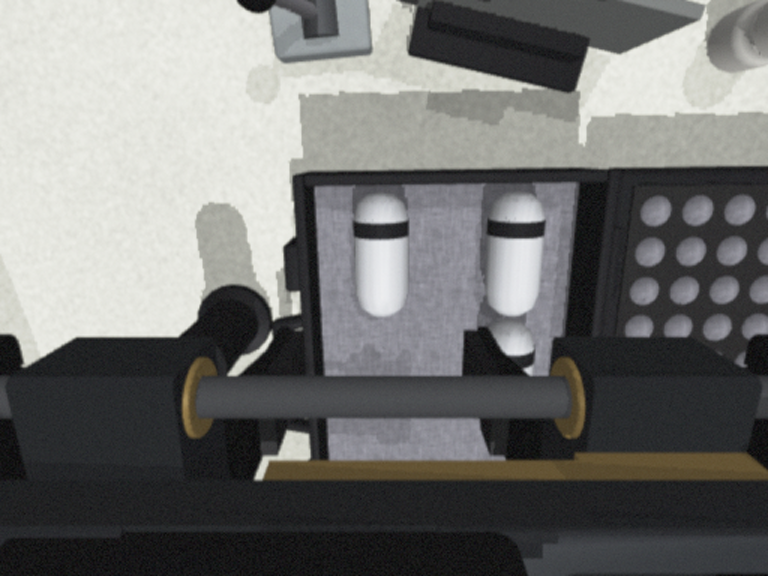

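```bash
python3 -m crank '[[[-0.15,-0.35,1.5],[0,0,0]],[[0,0,3],[0,0,0]],[[0,0,3],[0,0,0]],[[0,0,3],[0,0,0]],[[0,0,2.5],[0,0,0]],[[0,0,1.5],[0,0,0]],[[0,0,1.2],[0,0,0]],[[0,0,0.8],[0,0,0]],[[0,0,0.4],[0,0,0]],[[0,0,0],[0,0,0]],[[0,0,0],[0,0,0]]]'
python3 -c "
from h import *
go(.508,-.168,.028,2.3);save(capture('scene'),'s8',(100,90,300,240),4)"
```

```text
time_s: 17.5
position: [0.5093, -0.1688, 0.0316]
tcp_rot: [[0.999, 0.041, 0.001], [0.041, -0.999, -0.001], [0.001, 0.001, -1.0]]
force: [-0.1, 0.7, -0.2]
opening: 0.702
pos [ 0.5093 -0.1688  0.0316] yaw 2.34 z [ 1.1e-03 -6.0e-04 -1.0e+00] open 0.702 t 17.5
shift cm [-0.13 -0.08  0.36] wz 0.001
```

View pics/s8.png

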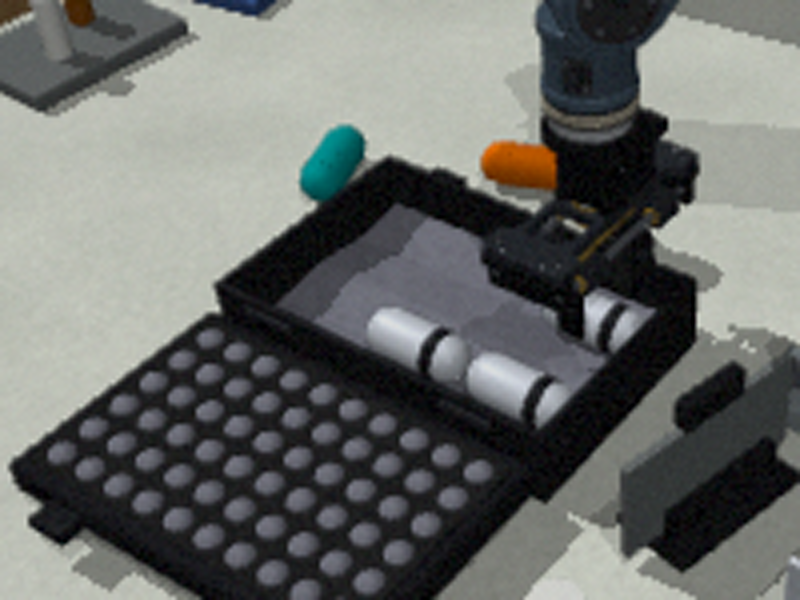

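```bash
python3 -m crank '[[[-0.1,0,0.2],[0,0,0]],[[0,0,0.05],[0,0,0]],[[0,0,0],[0,0,0]]]'; python3 -m crank '[[[0,0,0],[0,0,0]],[[0,0,0],[0,0,0]],[[0,0,0],[0,0,0]],[[0,0,0],[0,0,0]],[[0,0,0],[0,0,0]],[[0,0,0],[0,0,0]],[[0,0,0],[0,0,0]],[[0,0,0],[0,0,0]]]' 1
python3 -m crank '[[[0,0,-0.5],[0,0,0]],[[0,0,-1],[0,0,0]],[[0,0,-2],[0,0,0]],[[0,0,-3],[0,0,0]],[[0,0,-3],[0,0,0]],[[0,0,-3],[0,0,0]],[[0,0,-3],[0,0,0]],[[0,0,-2],[0,0,0]],[[0,0,0],[0,0,0]],[[0,0,0],[0,0,0]]]'
python3 -c "
from h import *
go(.5124,.1948,.2,89.1)
c=capture('wrist');save(c,'w9',None,1.5);save(capture('scene'),'s9',(100,90,300,240),4)"
```

```text
time_s: 17.85
position: [0.5078, -0.1687, 0.0287]
tcp_rot: [[0.999, 0.041, 0.0], [0.041, -0.999, -0.0], [0.0, 0.0, -1.0]]
force: [0.1, 0.6, 0.2]
opening: 0.699
time_s: 18.65
position: [0.5078, -0.1686, 0.0284]
tcp_rot: [[0.999, 0.041, -0.0], [0.041, -0.999, 0.0], [-0.0, -0.0, -1.0]]
force: [0.4, -0.9, -1.3]
opening: 0.356
time_s: 19.65
position: [0.5075, -0.1685, 0.2039]
tcp_rot: [[0.999, 0.041, 0.001], [0.041, -0.999, -0.0], [0.001, 0.0, -1.0]]
force: [-0.8, 0.8, -2.7]
opening: 0.361
pos [ 0.5075 -0.1685  0.2039] yaw 2.34 z [ 6.e-04 -3.e-04 -1.e+00] open 0.361 t 19.65
shift cm [  1.97 -36.28   0.38] wz -1.514
```

View pics/w9.png

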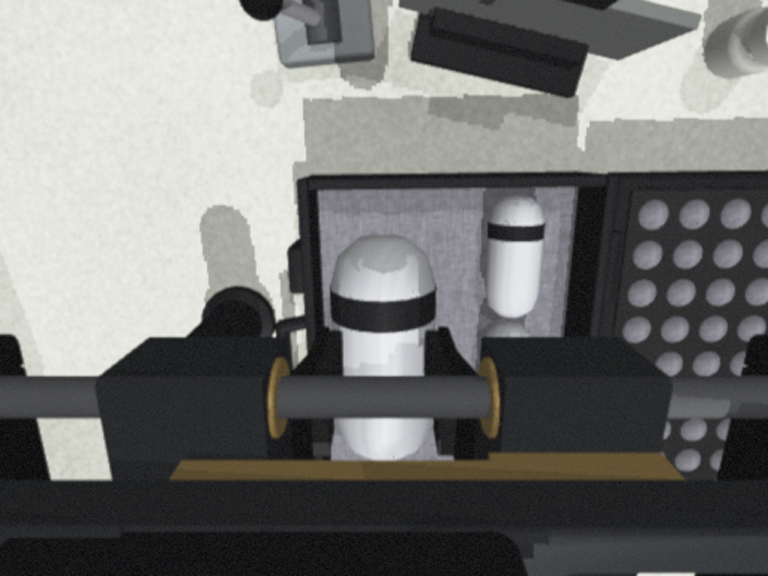

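View pics/s9.png

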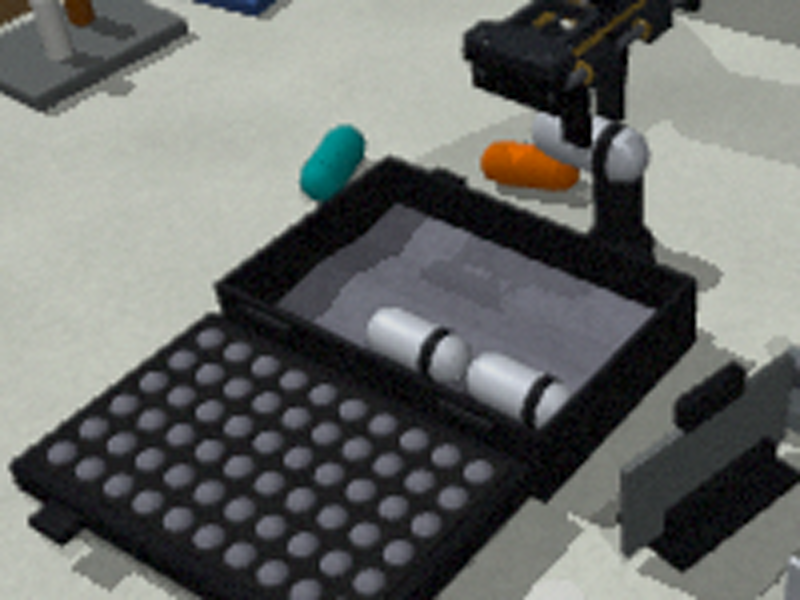

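```bash
python3 -m crank '[[[0.1,-2,0],[0,0,0]],[[0.15,-3.5,0],[0,0,0]],[[0.15,-3.5,0],[0,0,0]],[[0.15,-3.5,0],[0,0,0]],[[0.15,-3.5,0],[0,0,0]],[[0.15,-3.5,0],[0,0,0]],[[0.15,-3.5,0],[0,0,0]],[[0.15,-3.5,0],[0,0,0]],[[0.15,-3.5,0],[0,0,0]],[[0.15,-3.5,0],[0,0,0]],[[0.15,-2.3,0],[0,0,0]],[[0,0,0],[0,0,0]]]'
python3 -m crank '[[[0,0,0],[0,0,-0.1376]],[[0,0,0],[0,0,-0.1376]],[[0,0,0],[0,0,-0.1376]],[[0,0,0],[0,0,-0.1376]],[[0,0,0],[0,0,-0.1376]],[[0,0,0],[0,0,-0.1376]],[[0,0,0],[0,0,-0.1376]],[[0,0,0],[0,0,-0.1376]],[[0,0,0],[0,0,-0.1376]],[[0,0,0],[0,0,-0.1376]],[[0,0,0],[0,0,-0.1376]],[[0,0,0],[0,0,0]]]'
python3 -c "
from h import *
go(.5088,.1948,.12,89.1)"
```

```text
time_s: 20.95
position: [0.508, 0.1923, 0.2018]
tcp_rot: [[0.999, 0.045, -0.003], [0.045, -0.999, 0.0], [-0.003, -0.001, -1.0]]
force: [0.4, 0.5, -1.9]
opening: 0.358
time_s: 22.15
position: [0.5085, 0.1885, 0.2023]
tcp_rot: [[0.018, 1.0, -0.003], [1.0, -0.018, -0.001], [-0.001, -0.003, -1.0]]
force: [-1.8, 0.7, -1.4]
opening: 0.357
pos [0.5085 0.1885 0.2023] yaw 88.99 z [-2.7e-03 -9.0e-04 -1.0e+00] open 0.357 t 22.15
shift cm [0.64 0.04 8.23] wz -0.002
```

```bash
python3 -m crank '[[[0.6,0.05,2],[0,0,0]],[[0,0,3],[0,0,0]],[[0,0,3],[0,0,0]],[[0,0,2],[0,0,0]],[[0,0,1],[0,0,0]],[[0,0,1],[0,0,0]],[[0,0,0],[0,0,0]],[[0,0,0],[0,0,0]],[[0,0,0],[0,0,0]]]'
python3 -c "
from h import *
go(.5088,.1948,.066,89.1)
save(capture('wrist'),'w10',None,1.5)"
```

```text
time_s: 23.05
position: [0.5107, 0.1958, 0.0845]
tcp_rot: [[0.017, 1.0, 0.002], [1.0, -0.017, 0.0], [0.0, 0.002, -1.0]]
force: [0.4, -0.3, -1.8]
opening: 0.358
pos [0.5107 0.1958 0.0845] yaw 89.04 z [ 2.1e-03  3.0e-04 -1.0e+00] open 0.358 t 23.05
shift cm [-0.1  -0.19  1.85] wz -0.001
```

View pics/w10.png

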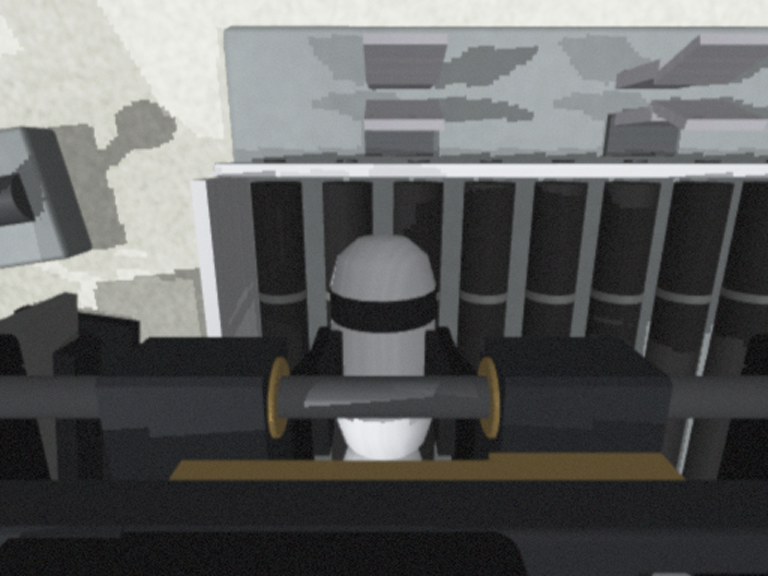

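The tube at x≈383 lines up with the roller gap at 383. Lower it the rest of the way.

```bash
python3 -m crank '[[[-0.1,-0.15,0.8],[0,0,0]],[[0,0,0.5],[0,0,0]],[[0,0,0.2],[0,0,0]],[[0,0,0],[0,0,0]],[[0,0,0],[0,0,0]],[[0,0,0],[0,0,0]]]';python3 -m crank '[[[0,0,0.1],[0,0,0]],[[0,0,0],[0,0,0]],[[0,0,0],[0,0,0]]]'; python3 -m crank '[[[0,0,0.1],[0,0,0]],[[0,0,0],[0,0,0]],[[0,0,0],[0,0,0]]]'
```

```text
time_s: 23.7
position: [0.5085, 0.1948, 0.0687]
tcp_rot: [[0.016, 1.0, 0.0], [1.0, -0.016, 0.0], [0.0, 0.0, -1.0]]
force: [-0.5, 0.1, -1.1]
opening: 0.357
time_s: 24.0
position: [0.5084, 0.1947, 0.0676]
tcp_rot: [[0.016, 1.0, 0.0], [1.0, -0.016, 0.0], [0.0, 0.0, -1.0]]
force: [0.5, 1.1, -1.5]
opening: 0.356
time_s: 24.3
position: [0.5083, 0.1947, 0.0665]
tcp_rot: [[0.016, 1.0, -0.0], [1.0, -0.016, 0.0], [0.0, -0.0, -1.0]]
force: [1.2, 0.2, -1.2]
opening: 0.357
```

```bash
python3 -m crank '[[[0,0,0.1],[0,0,0]],[[0,0,0],[0,0,0]],[[0,0,0],[0,0,0]]]'; python3 -m crank '[[[0,0,0.06],[0,0,0]],[[0,0,0],[0,0,0]],[[0,0,0],[0,0,0]]]'
```

```text
time_s: 24.6
position: [0.5083, 0.1947, 0.0655]
tcp_rot: [[0.016, 1.0, -0.0], [1.0, -0.016, -0.0], [-0.0, -0.0, -1.0]]
force: [-0.5, -0.0, -1.0]
opening: 0.355
time_s: 24.9
position: [0.5083, 0.1947, 0.065]
tcp_rot: [[0.016, 1.0, -0.0], [1.0, -0.016, -0.0], [-0.0, -0.0, -1.0]]
force: [-0.7, 0.9, -1.2]
opening: 0.352
```

```bash
python3 -m crank '[[[0,0,0.05],[0,0,0]],[[0,0,0],[0,0,0]],[[0,0,0],[0,0,0]]]'; python3 -m crank '[[[0,0,0],[0,0,0]],[[0,0,0],[0,0,0]],[[0,0,0],[0,0,0]],[[0,0,0],[0,0,0]],[[0,0,0],[0,0,0]]]' -0.15;  python3 -m crank '[[[0,0,-0.5],[0,0,0]],[[0,0,-1],[0,0,0]],[[0,0,-2],[0,0,0]],[[0,0,-3],[0,0,0]],[[0,0,-3],[0,0,0]],[[0,0,-2],[0,0,0]],[[0,0,-2],[0,0,0]],[[0,0,0],[0,0,0]],[[0,0,0],[0,0,0]]]' -0.4
python3 -c "
from h import *
save(capture('wrist'),'w11',None,1.5)
go(.6155,-.2711,.2,2.3)"
```

```text
time_s: 25.2
position: [0.5084, 0.195, 0.0646]
tcp_rot: [[0.017, 1.0, 0.0], [1.0, -0.017, 0.0], [0.0, 0.0, -1.0]]
force: [0.1, 1.8, 1.1]
opening: 0.355
time_s: 25.7
position: [0.5083, 0.1946, 0.0644]
tcp_rot: [[0.016, 1.0, -0.0], [1.0, -0.016, -0.0], [-0.0, -0.0, -1.0]]
force: [-0.2, -1.5, 0.0]
opening: 0.564
time_s: 26.6
position: [0.5083, 0.1947, 0.1999]
tcp_rot: [[0.016, 1.0, 0.001], [1.0, -0.016, 0.0], [0.0, 0.001, -1.0]]
force: [-0.8, 0.6, 0.0]
opening: 0.7
pos [0.5076 0.1946 0.199 ] yaw 89.06 z [-1.e-03 -2.e-04 -1.e+00] open 0.698 t 26.65
shift cm [-46.39  11.55  -0.1 ] wz 1.514
```

View pics/w11.png

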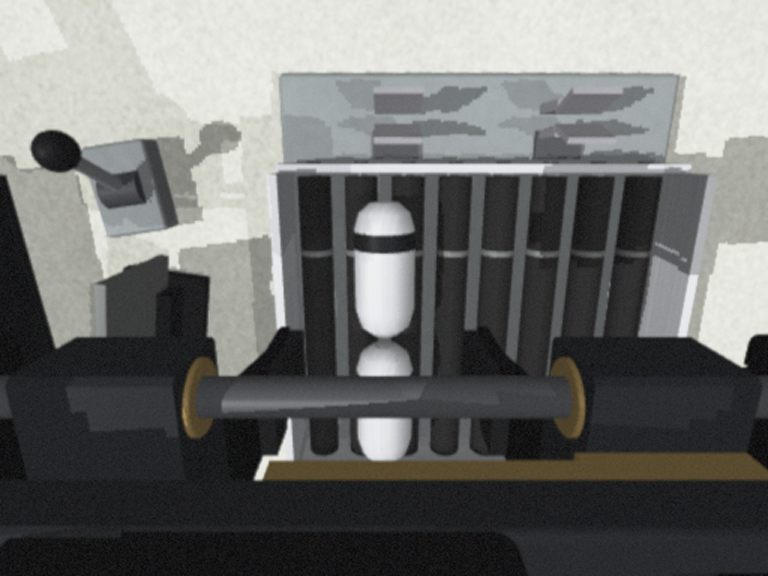

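Two tubes now lie in the y=-68 valley, at px (384,270) and below it. Next is tube B.

```bash
python3 -m crank '[[[0,0,0],[0,0,0.1377]],[[0,0,0],[0,0,0.1377]],[[0,0,0],[0,0,0.1377]],[[0,0,0],[0,0,0.1377]],[[0,0,0],[0,0,0.1377]],[[0,0,0],[0,0,0.1377]],[[0,0,0],[0,0,0.1377]],[[0,0,0],[0,0,0.1377]],[[0,0,0],[0,0,0.1377]],[[0,0,0],[0,0,0.1377]],[[0,0,0],[0,0,0.1377]]]'
python3 -m crank '[[[0.5,2.5,0],[0,0,0]],[[0.9,4.5,0],[0,0,0]],[[0.9,4.5,0],[0,0,0]],[[0.9,4.5,0],[0,0,0]],[[0.9,4.5,0],[0,0,0]],[[0.9,4.5,0],[0,0,0]],[[0.9,4.5,0],[0,0,0]],[[0.9,4.5,0],[0,0,0]],[[0.9,4.5,0],[0,0,0]],[[0.9,4.5,0],[0,0,0]],[[0.3,2.5,0],[0,0,0]],[[0,0,0],[0,0,0]]]'
python3 -m crank '[[[0,1.5,0],[0,0,0]],[[0,0,0],[0,0,0]],[[0,0,0],[0,0,0]]]'
python3 -c "
from h import *
go(.6155,-.2711,.025,2.3)
c=capture('wrist');save(c,'w12',None,1.5)
for p in [(.6155,-.2711,.037),(.6116,-.1685,.037)]: print(proj(c,p)*1.5)"
```

```text
time_s: 27.75
position: [0.5072, 0.1945, 0.1977]
tcp_rot: [[0.999, 0.034, -0.004], [0.034, -0.999, -0.001], [-0.004, 0.0, -1.0]]
force: [-0.2, 0.2, -0.1]
opening: 0.7
time_s: 28.95
position: [0.6149, -0.2605, 0.1971]
tcp_rot: [[0.999, 0.035, -0.002], [0.035, -0.999, -0.0], [-0.002, 0.0, -1.0]]
force: [0.8, 0.9, -0.5]
opening: 0.7
time_s: 29.25
position: [0.6155, -0.2704, 0.199]
tcp_rot: [[0.999, 0.04, -0.001], [0.04, -0.999, 0.001], [-0.001, -0.001, -1.0]]
force: [0.1, 0.0, -0.7]
opening: 0.697
pos [ 0.6155 -0.2704  0.199 ] yaw 2.3 z [-0.001   0.0011 -1.    ] open 0.697 t 29.25
shift cm [1.00e-02 9.00e-02 1.74e+01] wz 0.000
[384.20262414 254.44458902]
[384.43438743 113.48792746]
```

View pics/w12.png

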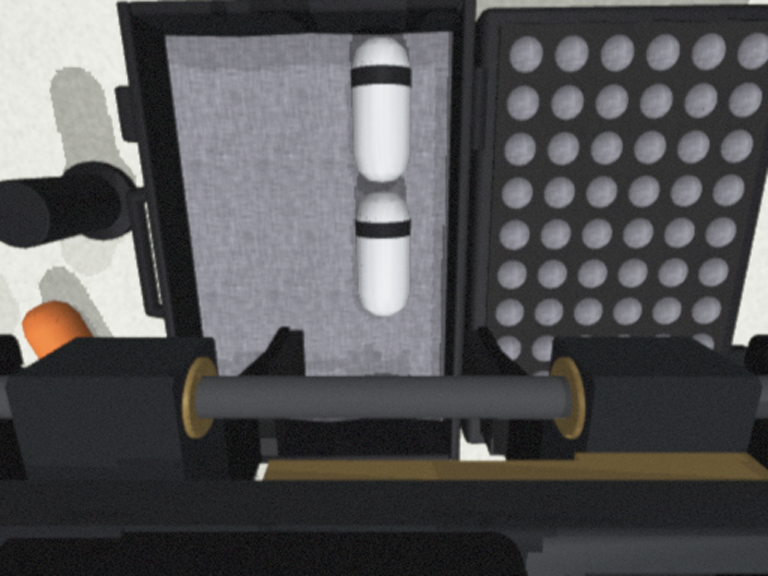

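```bash
python3 -m crank '[[[0,0.05,1.5],[0,0,0]],[[0,0,3],[0,0,0]],[[0,0,3],[0,0,0]],[[0,0,3],[0,0,0]],[[0,0,2.5],[0,0,0]],[[0,0,1.5],[0,0,0]],[[0,0,1.4],[0,0,0]],[[0,0,0.9],[0,0,0]],[[0,0,0.4],[0,0,0]],[[0,0,0],[0,0,0]],[[0,0,0],[0,0,0]],[[0,0,0],[0,0,0]]]'
python3 -c "
from h import *
go(.6155,-.2711,.025,2.3);print(read_state()['force'])"
```

```text
time_s: 30.5
position: [0.6166, -0.2723, 0.0285]
tcp_rot: [[0.999, 0.04, 0.002], [0.04, -0.999, -0.001], [0.002, 0.001, -1.0]]
force: [-0.3, -0.1, 0.6]
opening: 0.701
pos [ 0.6166 -0.2723  0.0285] yaw 2.27 z [ 0.0017 -0.0011 -1.    ] open 0.701 t 30.5
shift cm [-0.1  -0.13  0.35] wz -0.000
[-0.34677524 -0.0834234   0.59975644]
```

```bash
python3 -m crank '[[[-0.05,-0.05,0.1],[0,0,0]],[[0,0,0.1],[0,0,0]],[[0,0,0],[0,0,0]],[[0,0,0],[0,0,0]]]'; python3 -m crank '[[[0,0,0],[0,0,0]],[[0,0,0],[0,0,0]],[[0,0,0],[0,0,0]],[[0,0,0],[0,0,0]],[[0,0,0],[0,0,0]],[[0,0,0],[0,0,0]],[[0,0,0],[0,0,0]],[[0,0,0],[0,0,0]]]' 1
python3 -m crank '[[[0,0,-0.5],[0,0,0]],[[0,0,-1],[0,0,0]],[[0,0,-2],[0,0,0]],[[0,0,-3],[0,0,0]],[[0,0,-3],[0,0,0]],[[0,0,-3],[0,0,0]],[[0,0,-3],[0,0,0]],[[0,0,-2],[0,0,0]],[[0,0,0],[0,0,0]],[[0,0,0],[0,0,0]]]'
python3 -c "
from h import *
go(.6186,.3292,.2,2.3)
c=capture('wrist');save(c,'w13',None,1.5)"
```

```text
time_s: 30.9
position: [0.6154, -0.2714, 0.0255]
tcp_rot: [[0.999, 0.04, -0.0], [0.04, -0.999, 0.0], [-0.0, -0.0, -1.0]]
force: [0.2, 0.6, -0.4]
opening: 0.697
time_s: 31.7
position: [0.6153, -0.2713, 0.0253]
tcp_rot: [[0.999, 0.04, -0.0], [0.04, -0.999, 0.0], [-0.0, -0.0, -1.0]]
force: [-0.4, -0.2, -0.7]
opening: 0.407
time_s: 32.7
position: [0.6152, -0.2712, 0.2008]
tcp_rot: [[0.999, 0.04, 0.0], [0.04, -0.999, -0.0], [0.0, 0.0, -1.0]]
force: [-0.6, -0.3, -2.5]
opening: 0.412
pos [ 0.6152 -0.2712  0.2008] yaw 2.28 z [ 4.e-04 -3.e-04 -1.e+00] open 0.412 t 32.7
shift cm [  2.73 -59.98   0.06] wz -0.000
```

View pics/w13.png

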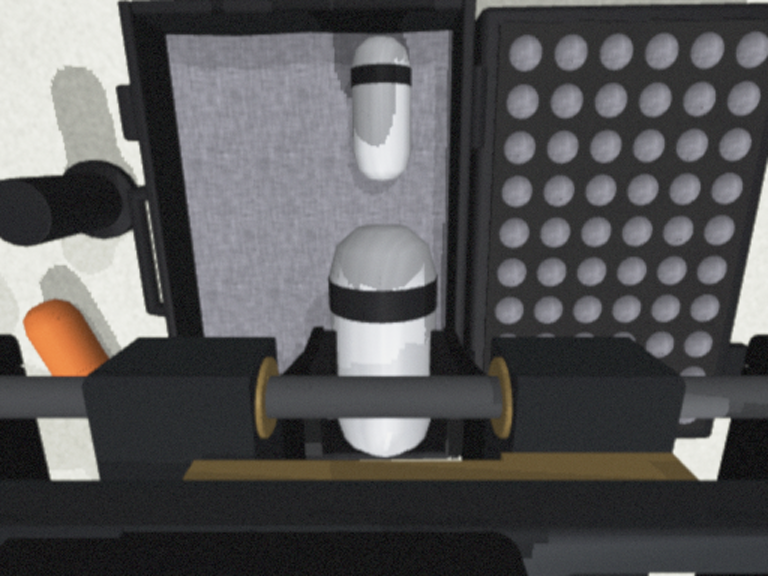

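```bash
python3 -m crank '[[[0.1,-2.5,0],[0,0,0]],[[0.2,-4.3,0],[0,0,0]],[[0.2,-4.3,0],[0,0,0]],[[0.2,-4.3,0],[0,0,0]],[[0.2,-4.3,0],[0,0,0]],[[0.2,-4.3,0],[0,0,0]],[[0.2,-4.3,0],[0,0,0]],[[0.2,-4.3,0],[0,0,0]],[[0.2,-4.3,0],[0,0,0]],[[0.2,-4.3,0],[0,0,0]],[[0.2,-4.3,0],[0,0,0]],[[0.2,-4.3,0],[0,0,0]]]'
python3 -m crank '[[[0.2,-4.3,0],[0,0,0]],[[0.2,-4,0],[0,0,0]],[[0,-2,0],[0,0,0]],[[0,0,0],[0,0,0]]]'
python3 -m crank '[[[0,0,0],[0,0,-0.1376]],[[0,0,0],[0,0,-0.1376]],[[0,0,0],[0,0,-0.1376]],[[0,0,0],[0,0,-0.1376]],[[0,0,0],[0,0,-0.1376]],[[0,0,0],[0,0,-0.1376]],[[0,0,0],[0,0,-0.1376]],[[0,0,0],[0,0,-0.1376]],[[0,0,0],[0,0,-0.1376]],[[0,0,0],[0,0,-0.1376]],[[0,0,0],[0,0,-0.1376]],[[0,0,0],[0,0,0]]]'
python3 -c "
from h import *
go(.6186,.3292,.09,89.1)"
```

```text
time_s: 33.95
position: [0.617, 0.2286, 0.1981]
tcp_rot: [[0.999, 0.04, -0.004], [0.04, -0.999, -0.001], [-0.004, 0.001, -1.0]]
force: [0.5, 0.4, -1.3]
opening: 0.411
time_s: 34.35
position: [0.6168, 0.3328, 0.1982]
tcp_rot: [[0.999, 0.044, -0.003], [0.044, -0.999, -0.001], [-0.003, 0.0, -1.0]]
force: [-0.6, 0.4, -2.2]
opening: 0.403
time_s: 35.55
position: [0.6183, 0.3279, 0.1993]
tcp_rot: [[0.02, 1.0, -0.002], [1.0, -0.02, -0.002], [-0.002, -0.002, -1.0]]
force: [-0.4, 1.7, -2.2]
opening: 0.406
pos [0.6183 0.3279 0.1993] yaw 88.88 z [-0.0023 -0.0018 -1.    ] open 0.406 t 35.55
shift cm [ 0.15  0.05 10.93] wz -0.004
```

```bash
python3 -m crank '[[[0.05,0.05,2],[0,0,0]],[[0,0,3],[0,0,0]],[[0,0,3],[0,0,0]],[[0,0,2],[0,0,0]],[[0,0,1],[0,0,0]],[[0,0,0],[0,0,0]],[[0,0,0],[0,0,0]],[[0,0,0],[0,0,0]]]'
python3 -c "
from h import *
go(.6186,.3292,.0655,89.1)
save(capture('wrist'),'w14',None,1.5)"
```

```text
time_s: 36.35
position: [0.6203, 0.3309, 0.0922]
tcp_rot: [[0.018, 1.0, 0.003], [1.0, -0.018, 0.001], [0.001, 0.003, -1.0]]
force: [0.2, -0.1, -1.3]
opening: 0.409
pos [0.6203 0.3309 0.0922] yaw 88.95 z [ 0.003  0.001 -1.   ] open 0.409 t 36.35
shift cm [-0.18 -0.17  2.67] wz -0.003
```

View pics/w14.png

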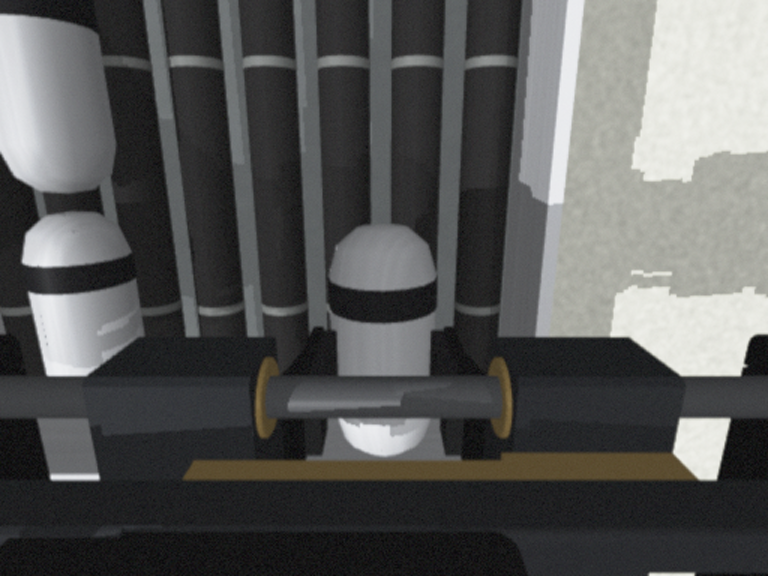

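```bash
python3 -m crank '[[[-0.1,-0.1,1],[0,0,0]],[[0,0,0.8],[0,0,0]],[[0,0,0.4],[0,0,0]],[[0,0,0.2],[0,0,0]],[[0,0,0],[0,0,0]],[[0,0,0],[0,0,0]],[[0,0,0],[0,0,0]]]'
python3 -c "
from h import *
go(.6186,.3292,.0617,89.1)"
```

```text
time_s: 37.1
position: [0.6183, 0.3298, 0.0668]
tcp_rot: [[0.017, 1.0, 0.001], [1.0, -0.017, 0.0], [0.0, 0.001, -1.0]]
force: [0.4, -1.3, -1.6]
opening: 0.407
pos [0.6183 0.3298 0.0668] yaw 89.0 z [ 7.e-04  2.e-04 -1.e+00] open 0.407 t 37.1
shift cm [-0.06  0.03  0.51] wz -0.002
```

```bash
python3 -m crank '[[[-0.03,0,0.3],[0,0,0]],[[0,0,0],[0,0,0]],[[0,0,0],[0,0,0]],[[0,0,0],[0,0,0]]]';python3 -m crank '[[[0,0,0.1],[0,0,0]],[[0,0,0],[0,0,0]],[[0,0,0],[0,0,0]]]'; python3 -m crank '[[[0,0,0.06],[0,0,0]],[[0,0,0],[0,0,0]],[[0,0,0],[0,0,0]]]'
```

```text
time_s: 37.5
position: [0.618, 0.3294, 0.0635]
tcp_rot: [[0.017, 1.0, 0.0], [1.0, -0.017, 0.0], [0.0, 0.0, -1.0]]
force: [-0.3, 0.1, -1.6]
opening: 0.405
time_s: 37.8
position: [0.618, 0.3294, 0.0624]
tcp_rot: [[0.017, 1.0, -0.0], [1.0, -0.017, -0.0], [-0.0, -0.0, -1.0]]
force: [0.3, 0.5, -1.8]
opening: 0.408
time_s: 38.1
position: [0.618, 0.3294, 0.0618]
tcp_rot: [[0.017, 1.0, -0.0], [1.0, -0.017, -0.0], [-0.0, -0.0, -1.0]]
force: [0.1, 0.5, -1.9]
opening: 0.409
```

```bash
python3 -m crank '[[[0,0,0.05],[0,0,0]],[[0,0,0],[0,0,0]],[[0,0,0],[0,0,0]]]'; python3 -m crank '[[[0,0,0.05],[0,0,0]],[[0,0,0],[0,0,0]],[[0,0,0],[0,0,0]]]'
```

```text
time_s: 38.4
position: [0.6181, 0.3295, 0.0615]
tcp_rot: [[0.018, 1.0, 0.0], [1.0, -0.018, 0.0], [0.0, 0.0, -1.0]]
force: [0.7, -0.4, -0.2]
opening: 0.402
time_s: 38.7
position: [0.6182, 0.3295, 0.0614]
tcp_rot: [[0.018, 1.0, 0.001], [1.0, -0.018, 0.0], [0.0, 0.001, -1.0]]
force: [0.1, 0.5, 2.7]
opening: 0.402
```

```bash
python3 -m crank '[[[0,0,-0.05],[0,0,0]],[[0,0,0],[0,0,0]]]'; python3 -m crank '[[[0,0,0],[0,0,0]],[[0,0,0],[0,0,0]],[[0,0,0],[0,0,0]],[[0,0,0],[0,0,0]],[[0,0,0],[0,0,0]]]' -0.15;  python3 -m crank '[[[0,0,-0.5],[0,0,0]],[[0,0,-1],[0,0,0]],[[0,0,-2],[0,0,0]],[[0,0,-3],[0,0,0]],[[0,0,-3],[0,0,0]],[[0,0,-2.2],[0,0,0]],[[0,0,-2.2],[0,0,0]],[[0,0,0],[0,0,0]],[[0,0,0],[0,0,0]]]' -0.4
python3 -m crank '[[[0,0,0],[0,0,0.1377]],[[0,0,0],[0,0,0.1377]],[[0,0,0],[0,0,0.1377]],[[0,0,0],[0,0,0.1377]],[[0,0,0],[0,0,0.1377]],[[0,0,0],[0,0,0.1377]],[[0,0,0],[0,0,0.1377]],[[0,0,0],[0,0,0.1377]],[[0,0,0],[0,0,0.1377]],[[0,0,0],[0,0,0.1377]],[[0,0,0],[0,0,0.1377]]]'
python3 -c "
from h import *
go(.6112,-.1685,.2,2.3)
save(capture('top'),'t15',None,1.5)"
```

```text
time_s: 38.9
position: [0.6182, 0.3295, 0.0615]
tcp_rot: [[0.017, 1.0, 0.0], [1.0, -0.017, 0.0], [0.0, 0.0, -1.0]]
force: [-0.7, 0.4, 1.1]
opening: 0.405
time_s: 39.4
position: [0.6179, 0.3293, 0.0612]
tcp_rot: [[0.018, 1.0, -0.0], [1.0, -0.018, -0.0], [-0.0, -0.0, -1.0]]
force: [-0.0, -0.4, 0.9]
opening: 0.573
time_s: 40.3
position: [0.6181, 0.3294, 0.201]
tcp_rot: [[0.017, 1.0, 0.001], [1.0, -0.017, 0.0], [0.0, 0.001, -1.0]]
force: [0.9, -0.3, -1.1]
opening: 0.707
time_s: 41.4
position: [0.6168, 0.3289, 0.198]
tcp_rot: [[0.999, 0.033, -0.004], [0.033, -0.999, -0.001], [-0.004, 0.001, -1.0]]
force: [0.2, 0.6, -0.5]
opening: 0.709
pos [0.6168 0.3289 0.198 ] yaw 1.89 z [-0.0039 -0.0013 -1.    ] open 0.709 t 41.4
shift cm [-2.19 49.7  -0.13] wz -0.007
```

View pics/t15.png

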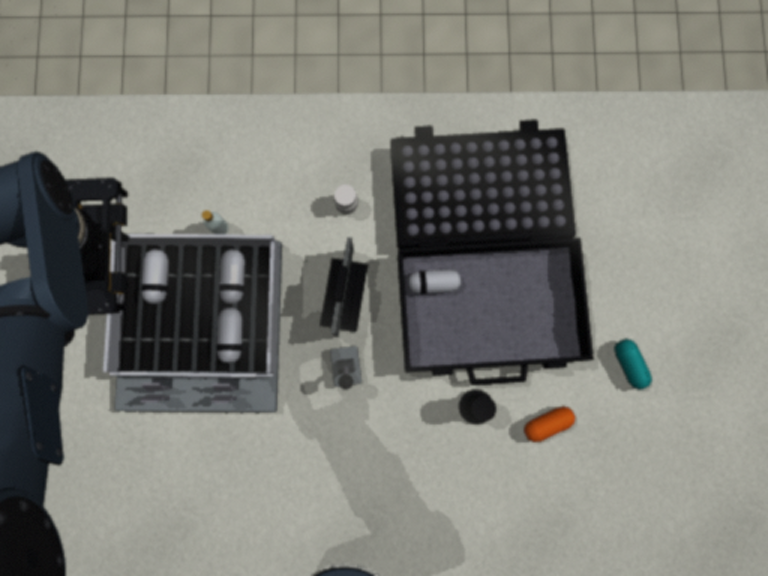

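The top view shows three tubes seated in the bed, at (155,277), (231,277) and (230,335). Tube A is still in the case at (435,281). Fetch it.

```bash
python3 -m crank '[[[-0.1,2.5,0],[0,0,-0.007]],[[-0.2,4.3,0],[0,0,0]],[[-0.2,4.3,0],[0,0,0]],[[-0.2,4.3,0],[0,0,0]],[[-0.2,4.3,0],[0,0,0]],[[-0.2,4.3,0],[0,0,0]],[[-0.2,4.3,0],[0,0,0]],[[-0.2,4.3,0],[0,0,0]],[[-0.2,4.3,0],[0,0,0]],[[-0.2,4.3,0],[0,0,0]],[[-0.2,4.3,0],[0,0,0]],[[-0.1,2.3,0],[0,0,0]]]'
python3 -m crank '[[[0,1.8,0],[0,0,0]],[[0,0,0],[0,0,0]],[[0,0,0],[0,0,0]],[[0,0,0],[0,0,0]]]'
python3 -c "
from h import *
go(.6112,-.1685,.025,2.3)
c=capture('wrist');save(c,'w16',None,1.5)
for p in [(.6112,-.1685,.037)]: print(proj(c,p)*1.5)"
```

```text
time_s: 42.65
position: [0.6167, -0.1526, 0.1988]
tcp_rot: [[0.999, 0.045, -0.002], [0.045, -0.999, -0.0], [-0.002, 0.0, -1.0]]
force: [0.2, 0.1, 0.3]
opening: 0.702
time_s: 43.05
position: [0.6182, -0.1652, 0.2]
tcp_rot: [[0.999, 0.048, -0.001], [0.048, -0.999, 0.001], [-0.001, -0.001, -1.0]]
force: [-0.4, -0.5, -0.9]
opening: 0.7
pos [ 0.6182 -0.1652  0.2   ] yaw 2.73 z [-0.001   0.0011 -1.    ] open 0.7 t 43.05
shift cm [-0.7   0.31 17.5 ] wz 0.008
[375.06345232 256.98916259]
```

View pics/w16.png

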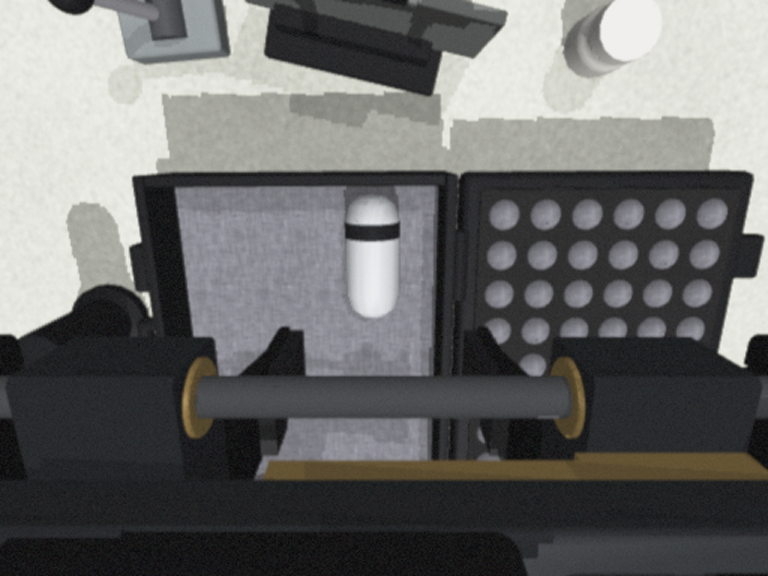

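```bash
python3 -m crank '[[[-0.78,0.3,1.5],[0,0,0]],[[0,0,3],[0,0,0]],[[0,0,3],[0,0,0]],[[0,0,3],[0,0,0]],[[0,0,2.5],[0,0,0]],[[0,0,1.5],[0,0,0]],[[0,0,1.4],[0,0,0]],[[0,0,0.9],[0,0,0]],[[0,0,0.4],[0,0,0]],[[0,0,0],[0,0,0]],[[0,0,0],[0,0,0]],[[0,0,0],[0,0,0]]]'
python3 -c "
from h import *
go(.6105,-.1685,.0255,2.3);print(read_state()['force'])"
```

```text
time_s: 44.3
position: [0.6115, -0.1708, 0.0293]
tcp_rot: [[0.999, 0.045, 0.002], [0.045, -0.999, -0.001], [0.002, 0.001, -1.0]]
force: [-0.5, 0.4, -0.3]
opening: 0.701
pos [ 0.6115 -0.1708  0.0293] yaw 2.61 z [ 1.7e-03 -8.0e-04 -1.0e+00] open 0.701 t 44.3
shift cm [-0.09 -0.23  0.38] wz 0.005
[-0.48981847  0.37413492 -0.34881945]
```

```bash
python3 -m crank '[[[0,-0.15,0.1],[0,0,0]],[[0,0,0.15],[0,0,0]],[[0,0,0],[0,0,0]],[[0,0,0],[0,0,0]]]'; python3 -m crank '[[[0,0,0],[0,0,0]],[[0,0,0],[0,0,0]],[[0,0,0],[0,0,0]],[[0,0,0],[0,0,0]],[[0,0,0],[0,0,0]],[[0,0,0],[0,0,0]],[[0,0,0],[0,0,0]],[[0,0,0],[0,0,0]]]' 1
python3 -m crank '[[[0,0,-0.5],[0,0,0]],[[0,0,-1],[0,0,0]],[[0,0,-2],[0,0,0]],[[0,0,-3],[0,0,0]],[[0,0,-3],[0,0,0]],[[0,0,-3],[0,0,0]],[[0,0,-3],[0,0,0]],[[0,0,-2],[0,0,0]],[[0,0,0],[0,0,0]],[[0,0,0],[0,0,0]]]'
python3 -c "
from h import *
go(.5146,.3308,.2,2.3)
c=capture('wrist');save(c,'w17',None,1.5)"
```

```text
time_s: 44.7
position: [0.6107, -0.1689, 0.0258]
tcp_rot: [[0.999, 0.046, -0.0], [0.046, -0.999, 0.0], [-0.0, -0.0, -1.0]]
force: [-0.0, 0.3, -0.5]
opening: 0.702
time_s: 45.5
position: [0.6101, -0.1689, 0.0258]
tcp_rot: [[0.999, 0.046, -0.001], [0.046, -0.999, 0.0], [-0.001, -0.0, -1.0]]
force: [-3.0, -0.8, 1.7]
opening: 0.398
time_s: 46.5
position: [0.6108, -0.1687, 0.2011]
tcp_rot: [[0.999, 0.046, 0.001], [0.046, -0.999, -0.0], [0.001, 0.0, -1.0]]
force: [-0.5, 0.5, -2.2]
opening: 0.4
pos [ 0.6108 -0.1687  0.2011] yaw 2.62 z [ 1.e-03 -2.e-04 -1.e+00] open 0.4 t 46.5
shift cm [ -7.33 -50.34   0.09] wz 0.006
```

View pics/w17.png

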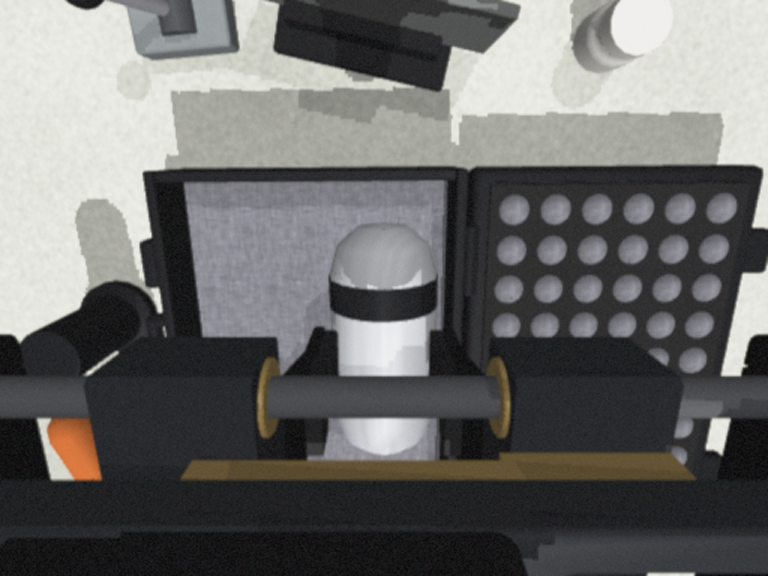

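```bash
python3 -m crank '[[[-0.3,-2.3,0],[0,0,0]],[[-0.6,-4.2,0],[0,0,0]],[[-0.6,-4.2,0],[0,0,0]],[[-0.6,-4.2,0],[0,0,0]],[[-0.6,-4.2,0],[0,0,0]],[[-0.6,-4.2,0],[0,0,0]],[[-0.6,-4.2,0],[0,0,0]],[[-0.6,-4.2,0],[0,0,0]],[[-0.6,-4.2,0],[0,0,0]],[[-0.6,-4.2,0],[0,0,0]],[[-0.6,-4.2,0],[0,0,0]],[[-0.6,-3,0],[0,0,0]]]'
python3 -m crank '[[[-0.4,-3,0],[0,0,0]],[[0,0,0],[0,0,-0.1376]],[[0,0,0],[0,0,-0.1376]],[[0,0,0],[0,0,-0.1376]],[[0,0,0],[0,0,-0.1376]],[[0,0,0],[0,0,-0.1376]],[[0,0,0],[0,0,-0.1376]],[[0,0,0],[0,0,-0.1376]],[[0,0,0],[0,0,-0.1376]],[[0,0,0],[0,0,-0.1376]],[[0,0,0],[0,0,-0.1376]],[[0,0,0],[0,0,-0.134]]]'
python3 -m crank '[[[0,0,0],[0,0,0]],[[0,0,0],[0,0,0]]]'
python3 -c "
from h import *
go(.5146,.3308,.09,89.1)
save(capture('scene'),'s18',(230,140,440,300),3.8)"
```

```text
time_s: 47.75
position: [0.5184, 0.3027, 0.1988]
tcp_rot: [[0.999, 0.047, -0.003], [0.047, -0.999, -0.0], [-0.004, 0.0, -1.0]]
force: [-0.7, -0.2, -1.3]
opening: 0.399
time_s: 48.95
position: [0.5136, 0.3297, 0.1985]
tcp_rot: [[0.01, 1.0, -0.004], [1.0, -0.01, -0.002], [-0.002, -0.004, -1.0]]
force: [-0.5, 0.1, -1.4]
opening: 0.394
time_s: 49.15
position: [0.5141, 0.3299, 0.1994]
tcp_rot: [[0.018, 1.0, -0.003], [1.0, -0.018, -0.001], [-0.001, -0.003, -1.0]]
force: [-0.5, -0.9, -1.8]
opening: 0.401
pos [0.5141 0.3299 0.1994] yaw 88.96 z [-0.0026 -0.001  -1.    ] open 0.401 t 49.15
shift cm [ 0.1   0.08 10.94] wz -0.002
```

View pics/s18.png

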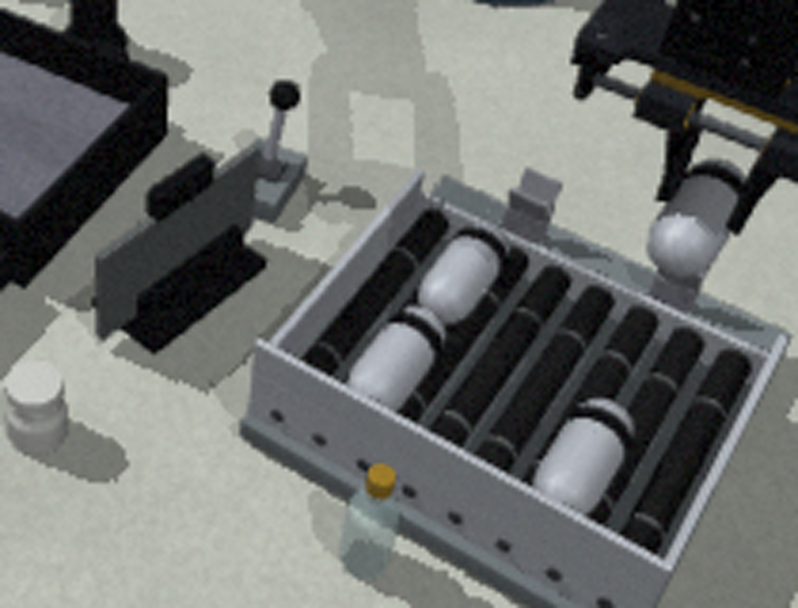

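The three placed tubes are undisturbed in the scene view. Lower the fourth.

```bash
python3 -m crank '[[[0,0,2],[0,0,0]],[[0,0,3],[0,0,0]],[[0,0,3],[0,0,0]],[[0,0,2],[0,0,0]],[[0,0,1],[0,0,0]],[[0,0,0.8],[0,0,0]],[[0,0,0.5],[0,0,0]],[[0,0,0.5],[0,0,0]],[[0,0,0.3],[0,0,0]],[[0,0,0],[0,0,0]],[[0,0,0],[0,0,0]],[[0,0,0],[0,0,0]]]'
python3 -c "
from h import *
go(.5146,.3308,.0622,89.1)
save(capture('wrist'),'w19',None,1.5)"
```

```text
time_s: 50.4
position: [0.5152, 0.3304, 0.0703]
tcp_rot: [[0.015, 1.0, 0.001], [1.0, -0.015, 0.0], [0.0, 0.001, -1.0]]
force: [0.3, -0.4, -1.7]
opening: 0.402
pos [0.5152 0.3304 0.0703] yaw 89.13 z [ 9.e-04  4.e-04 -1.e+00] open 0.402 t 50.4
shift cm [ 0.04 -0.06  0.81] wz 0.001
```

View pics/w19.png

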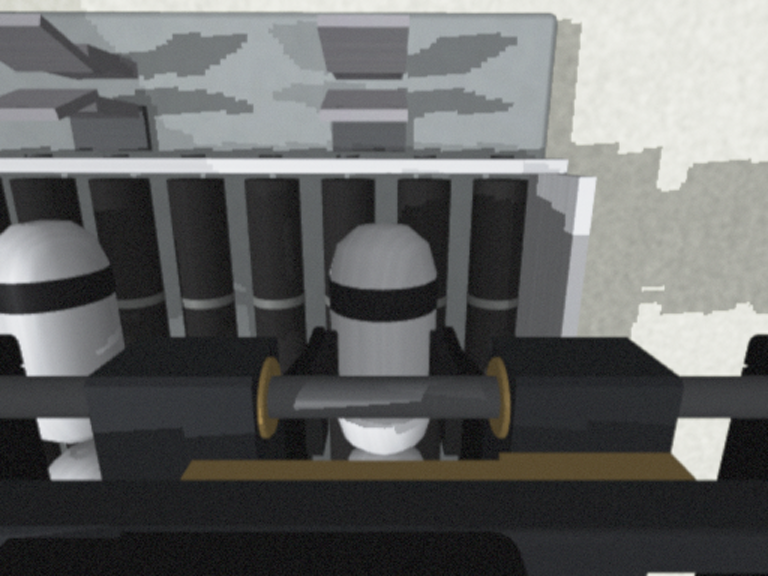

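```bash
python3 -m crank '[[[0.02,0,0.4],[0,0,0]],[[0,0,0.2],[0,0,0]],[[0,0,0],[0,0,0]],[[0,0,0],[0,0,0]],[[0,0,0],[0,0,0]]]';python3 -m crank '[[[0,0,0.1],[0,0,0]],[[0,0,0],[0,0,0]],[[0,0,0],[0,0,0]]]'; python3 -m crank '[[[0,0,0.05],[0,0,0]],[[0,0,0],[0,0,0]],[[0,0,0],[0,0,0]]]'
```

```text
time_s: 50.95
position: [0.5149, 0.3304, 0.0639]
tcp_rot: [[0.015, 1.0, 0.0], [1.0, -0.015, 0.0], [0.0, 0.0, -1.0]]
force: [-0.5, 1.2, -1.8]
opening: 0.399
time_s: 51.25
position: [0.5149, 0.3304, 0.0628]
tcp_rot: [[0.015, 1.0, -0.0], [1.0, -0.015, 0.0], [0.0, -0.0, -1.0]]
force: [0.4, -0.1, -1.9]
opening: 0.395
time_s: 51.55
position: [0.5151, 0.3305, 0.0624]
tcp_rot: [[0.015, 1.0, 0.0], [1.0, -0.015, 0.0], [0.0, 0.0, -1.0]]
force: [-0.2, 0.6, -1.5]
opening: 0.4
```

```bash
python3 -m crank '[[[0,0,0.05],[0,0,0]],[[0,0,0],[0,0,0]],[[0,0,0],[0,0,0]]]'; python3 -m crank '[[[0,0,0],[0,0,0]],[[0,0,0],[0,0,0]],[[0,0,0],[0,0,0]],[[0,0,0],[0,0,0]],[[0,0,0],[0,0,0]]]' -0.15;  python3 -m crank '[[[0,0,-0.5],[0,0,0]],[[0,0,-1],[0,0,0]],[[0,0,-2],[0,0,0]],[[0,0,-3],[0,0,0]],[[0,0,-3],[0,0,0]],[[0,0,-3],[0,0,0]],[[0,0,-3],[0,0,0]],[[0,0,0],[0,0,0]],[[0,0,0],[0,0,0]],[[0,0,0],[0,0,0]]]' -0.4
python3 -c "
from h import *
go(.594,-.0035,.22,-98)
c=capture('wrist');save(c,'w20',None,1.5)"
```

```text
time_s: 51.85
position: [0.5151, 0.3309, 0.0622]
tcp_rot: [[0.015, 1.0, 0.001], [1.0, -0.015, 0.001], [0.001, 0.001, -1.0]]
force: [-0.2, 1.7, 2.5]
opening: 0.402
time_s: 52.35
position: [0.5148, 0.3302, 0.0617]
tcp_rot: [[0.015, 1.0, -0.0], [1.0, -0.015, -0.0], [-0.0, -0.0, -1.0]]
force: [0.1, 0.2, -0.5]
opening: 0.569
time_s: 53.35
position: [0.5139, 0.33, 0.216]
tcp_rot: [[0.015, 1.0, -0.002], [1.0, -0.015, -0.001], [-0.001, -0.002, -1.0]]
force: [0.2, 0.9, -1.7]
opening: 0.701
pos [0.5139 0.33   0.216 ] yaw 89.13 z [-2.e-03 -8.e-04 -1.e+00] open 0.701 t 53.35
shift cm [-33.22   8.51  -0.39] wz -3.017
```

View pics/w20.png

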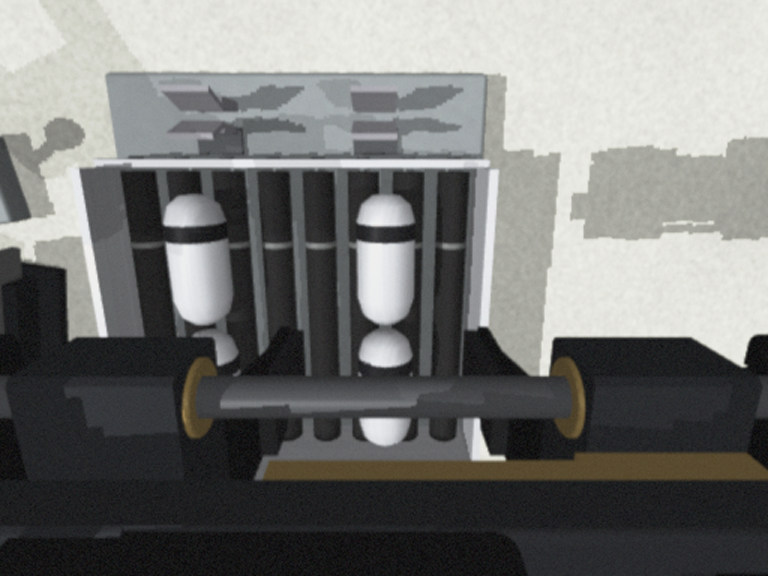

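All four tubes lie in valleys, at wrist px (198,258)+(217,355) and (385,258)+(385,390). Now for the guard.

```bash
python3 -m crank '[[[-2,0.5,0],[0,0,0.133]],[[-4,0.5,0],[0,0,0]],[[-4,0.5,0],[0,0,0]],[[-4,0.5,0],[0,0,0]],[[-4,0.5,0],[0,0,0]],[[-4,0.5,0],[0,0,0]],[[-4,0.5,0],[0,0,0]],[[-4,0.3,0],[0,0,0]],[[-2.2,0.2,0],[0,0,0]],[[0,0,0],[0,0,0]],[[0,0,0],[0,0,0]]]'
python3 -c "
from h import *
go(.594,-.003,.22,81.5)
c=capture('wrist');save(c,'w21',None,1.5)"
```

```text
time_s: 54.5
position: [0.5089, 0.0065, 0.2159]
tcp_rot: [[0.149, 0.989, -0.002], [0.989, -0.149, 0.001], [0.001, -0.002, -1.0]]
force: [-0.4, 0.8, -0.2]
opening: 0.701
pos [0.5089 0.0065 0.2159] yaw 81.42 z [-0.0022  0.0011 -1.    ] open 0.701 t 54.5
shift cm [ 0.33  8.55 -0.43] wz -0.001
```

View pics/w21.png

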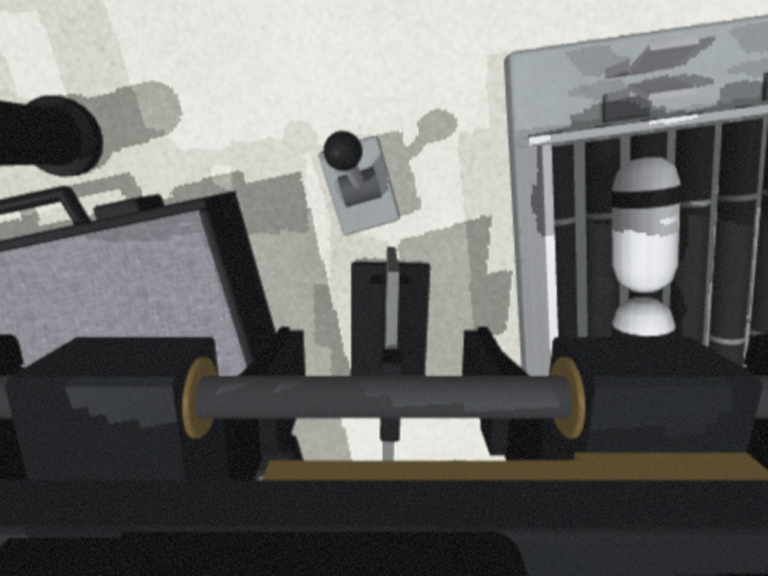

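```bash
python3 - <<'E'
from h import *
c=capture('wrist')
f=lambda x,y,z:onz(c,x/1.5,y/1.5,z)
a=f(391.5,247,.102);b=f(388.5,462,.102);print(a,b,np.degrees(np.arctan2((b-a)[1],(b-a)[0])))
t0=f(391,348,.127);t1=f(390,441,.127);print("tab",t0,t1,np.linalg.norm(t1-t0),(t0+t1)/2,np.degrees(np.arctan2((t1-t0)[1],(t1-t0)[0])))
for p in[(320,155),(375,137),(399,215),(345,234)]:print(f(*p,.03))
print("knob",f(343,151,.088))
E
```

```text
[0.49466011 0.01496385 0.102     ] [ 0.65900368 -0.01129931  0.102     ] -9.079462007012262
tab [0.55539185 0.00532745 0.127     ] [ 0.62375397 -0.00535248  0.127     ] 0.06919133438103514 [ 5.89572913e-01 -1.25149133e-05  1.27000000e-01] -8.879307639492637
[ 0.42833937 -0.03048992  0.03      ]
[0.42149721 0.01405192 0.03      ]
[0.48382873 0.02398801 0.03      ]
[ 0.49258421 -0.0218397   0.03      ]
knob [ 0.42922315 -0.00745422  0.088     ]
```

```bash
python3 -m crank '[[[0.2,3,0],[0,0,0.005]],[[0.2,3,0],[0,0,0]],[[0.1,2.5,0],[0,0,0]],[[0,0,0],[0,0,0]],[[0,0,0],[0,0,0]],[[0,0,3],[0,0,0]],[[0,0,3],[0,0,0]],[[0,0,1],[0,0,0]],[[0,0,0],[0,0,0]],[[0,0,0],[0,0,0]]]' 0
python3 -c "
from h import *
go(.594,-.001,.096,81.1)
c=capture('wrist');save(c,'w22',None,1.5);save(capture('scene'),'s22',(200,120,360,240),5)"
```

```text
time_s: 55.6
position: [0.5946, -0.0012, 0.1478]
tcp_rot: [[0.152, 0.988, 0.001], [0.988, -0.152, -0.0], [-0.0, 0.001, -1.0]]
force: [0.6, -0.5, 0.0]
opening: 0.498
pos [ 0.5946 -0.0012  0.1478] yaw 81.24 z [ 1.e-03 -2.e-04 -1.e+00] open 0.498 t 55.6
shift cm [ 0.01 -0.07  5.18] wz 0.002
```

View pics/w22.png

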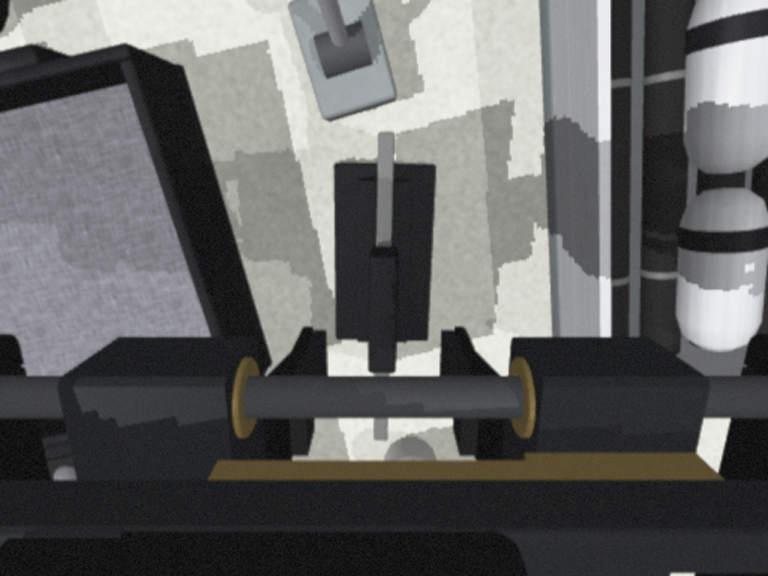

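View pics/s22.png

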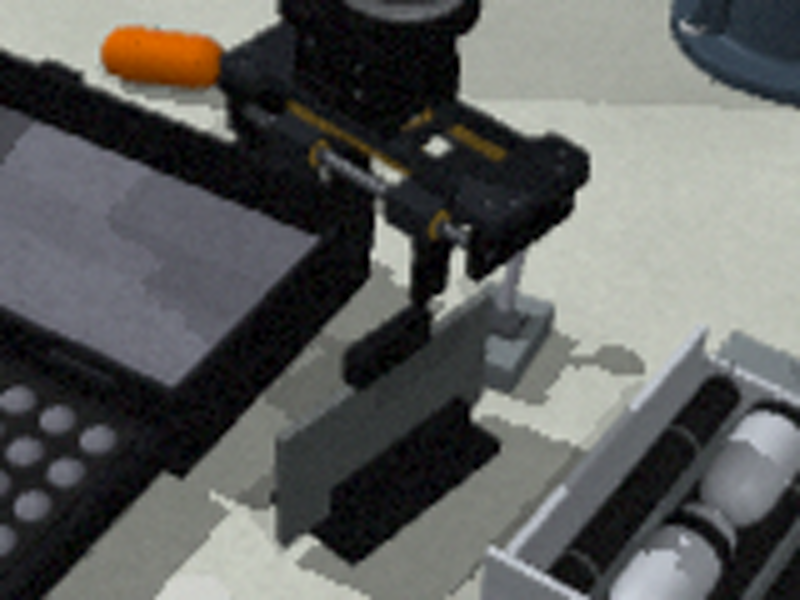

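```bash
python3 - <<'E'
from h import *
c=capture('wrist');s=capture('scene')
for z in(.127,.148):
    P=(.594,-.001,z);print(proj(c,P)*1.5,(proj(s,P)-[200,120])*5)
f=lambda x,y,z:onz(c,x/1.5,y/1.5,z)
print(f(383,257,.127),f(382,372,.127),f(387,133,.102),f(380,440,.102))
# scene: tab top edge ends at z=.127
g=lambda x,y,z:onz(s,200+x/5,120+y/5,z)
print(g(345,352,.127),g(425,305,.127),g(280,436,.102),g(490,292,.102))
E
```

```text
[383.64403559 313.40004046] [391.04954434 327.03644603]
[383.67973424 329.88767569] [392.18018283 299.34255487]
[0.56676572 0.00292619 0.127     ] [ 0.62426445 -0.00651974  0.127     ] [0.51246708 0.01329962 0.102     ] [ 0.67967339 -0.01641933  0.102     ]
[ 0.6253639  -0.01039845  0.127     ] [0.56775266 0.00445511 0.127     ] [ 0.67838187 -0.01599896  0.102     ] [0.51259575 0.01547151 0.102     ]
```

The wrist and scene views agree on the tab centre, about (0.596,-0.002). Descend and grip.

```bash
python3 -m crank '[[[-0.08,0.1,1],[0,0,0.01]],[[0,0,1.5],[0,0,0]],[[0,0,1.3],[0,0,0]],[[0,0,0.8],[0,0,0]],[[0,0,0.3],[0,0,0]],[[0,0,0],[0,0,0]],[[0,0,0],[0,0,0]],[[0,0,0],[0,0,0]]]'
python3 -c "
from h import *
go(.596,-.002,.096,80.5)"
```

```text
time_s: 56.6
position: [0.5958, -0.0024, 0.0984]
tcp_rot: [[0.163, 0.987, 0.001], [0.987, -0.163, -0.0], [-0.0, 0.001, -1.0]]
force: [-0.2, -0.2, 0.1]
opening: 0.496
pos [ 0.5958 -0.0024  0.0984] yaw 80.65 z [ 1.3e-03 -2.0e-04 -1.0e+00] open 0.496 t 56.6
shift cm [0.05 0.02 0.24] wz 0.003
```

```bash
python3 -m crank '[[[0,0,0.15],[0,0,0]],[[0,0,0],[0,0,0]],[[0,0,0],[0,0,0]],[[0,0,0],[0,0,0]],[[0,0,0],[0,0,0]],[[0,0,0],[0,0,0]],[[0,0,0],[0,0,0]],[[0,0,0],[0,0,0]],[[0,0,0],[0,0,0]],[[0,0,0],[0,0,0]]]' 1
python3 -c "
from h import *
go(.596,-.002,.096,80.5)"
python3 -m crank '[[[0,0,-0.5],[0,0,0]],[[0,0,-1],[0,0,0]],[[0,0,-1.5],[0,0,0]],[[0,0,-2],[0,0,0]],[[0,0,-2],[0,0,0]],[[0,0,-2],[0,0,0]],[[0,0,-2],[0,0,0]],[[0,0,-2],[0,0,0]],[[0,0,-1],[0,0,0]],[[0,0,0],[0,0,0]],[[0,0,0],[0,0,0]],[[0,0,0],[0,0,0]]]'
python3 -c "
from h import *
go(.4155,.2644,.24,-0.9)
c=capture('wrist');save(c,'w23',None,1.5);save(capture('scene'),'s23',None,1.5)"
```

```text
time_s: 57.6
position: [0.5953, -0.0023, 0.0964]
tcp_rot: [[0.162, 0.987, -0.0], [0.987, -0.162, -0.0], [-0.0, 0.0, -1.0]]
force: [-0.3, 0.5, 0.9]
opening: 0.156
pos [ 0.5953 -0.0023  0.0964] yaw 80.65 z [-0. -0. -1.] open 0.156 t 57.6
shift cm [0.05 0.07 0.04] wz 0.003
time_s: 58.8
position: [0.5943, -0.0022, 0.2351]
tcp_rot: [[0.163, 0.987, -0.003], [0.987, -0.163, 0.001], [0.0, -0.003, -1.0]]
force: [-1.3, 0.1, -2.2]
opening: 0.159
pos [ 0.5943 -0.0022  0.2351] yaw 80.65 z [-2.7e-03  6.0e-04 -1.0e+00] open 0.159 t 58.8
shift cm [ 23.4  -21.97  -0.43] wz 1.423
```

View pics/w23.png

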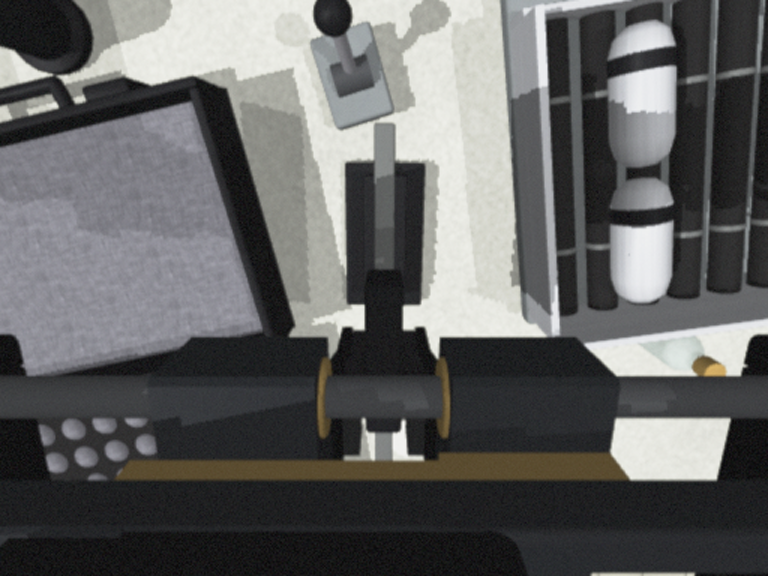

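View pics/s23.png

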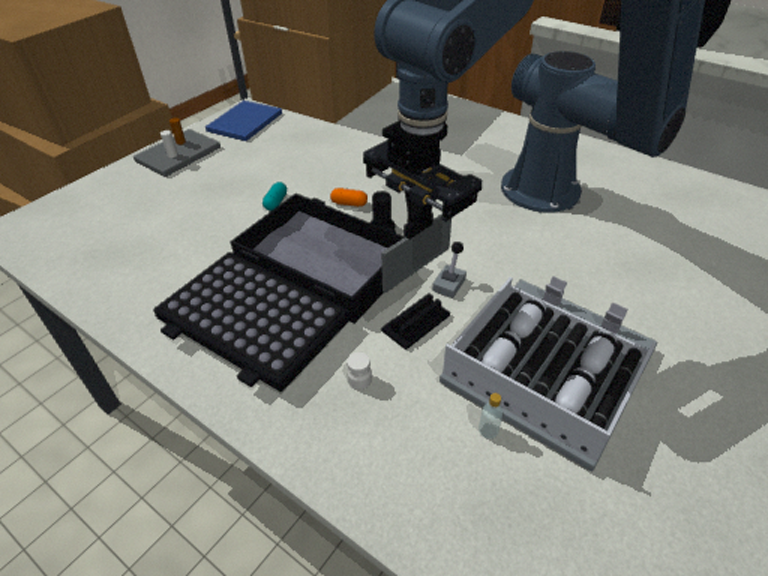

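```bash
python3 -m crank '[[[0,0,0],[0,0,0.1294]],[[0,0,0],[0,0,0.1294]],[[0,0,0],[0,0,0.1294]],[[0,0,0],[0,0,0.1294]],[[0,0,0],[0,0,0.1294]],[[0,0,0],[0,0,0.1294]],[[0,0,0],[0,0,0.1294]],[[0,0,0],[0,0,0.1294]],[[0,0,0],[0,0,0.1294]],[[0,0,0],[0,0,0.1294]],[[0,0,0],[0,0,0.1294]]]'
python3 -m crank '[[[-1,-1.3,0],[0,0,0]],[[-2,-3,0],[0,0,0]],[[-2,-3,0],[0,0,0]],[[-2,-3,0],[0,0,0]],[[-2,-3,0],[0,0,0]],[[-2,-3,0],[0,0,0]],[[-2,-3,0],[0,0,0]],[[-2,-3,0],[0,0,0]],[[-2,-3,0],[0,0,0]],[[-1.3,-1.1,0],[0,0,0]],[[0,0,0],[0,0,0]],[[0,0,0],[0,0,0]]]'
python3 -c "
from h import *
go(.4155,.2644,.2,-0.9)"
```

```text
time_s: 60.0
position: [0.5948, -0.0023, 0.2354]
tcp_rot: [[1.0, -0.021, -0.002], [-0.021, -1.0, 0.0], [-0.002, -0.0, -1.0]]
force: [0.3, -0.7, -0.8]
opening: 0.158
time_s: 61.2
position: [0.4158, 0.2647, 0.2363]
tcp_rot: [[1.0, -0.013, -0.0], [-0.013, -1.0, -0.0], [-0.0, 0.0, -1.0]]
force: [0.6, -0.4, -1.3]
opening: 0.158
pos [0.4158 0.2647 0.2363] yaw -0.72 z [-1.e-04 -5.e-04 -1.e+00] open 0.158 t 61.2
shift cm [-0.03  0.03  3.63] wz 0.003
```

```bash
python3 -m crank '[[[0,0,1],[0,0,0]],[[0,0,1],[0,0,0]],[[0,0,0],[0,0,0]],[[0,0,0],[0,0,0]]]'
python3 -c "
from h import *
go(.4155,.2644,.2,-0.9)
c=capture('wrist');save(c,'w24',None,1.5);save(capture('scene'),'s24',(300,130,440,235),5.7)"
```

```text
time_s: 61.6
position: [0.4165, 0.2639, 0.2156]
tcp_rot: [[1.0, -0.017, -0.002], [-0.017, -1.0, -0.001], [-0.002, 0.001, -1.0]]
force: [0.3, 0.2, -0.9]
opening: 0.156
pos [0.4165 0.2639 0.2156] yaw -0.96 z [-1.6e-03 -6.0e-04 -1.0e+00] open 0.156 t 61.6
shift cm [-0.1  -0.05  1.56] wz -0.001
```

View pics/w24.png

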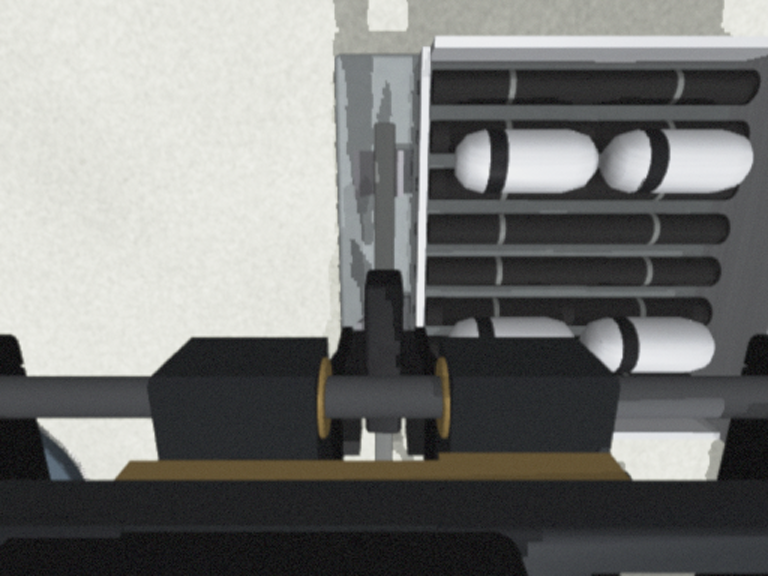

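View pics/s24.png

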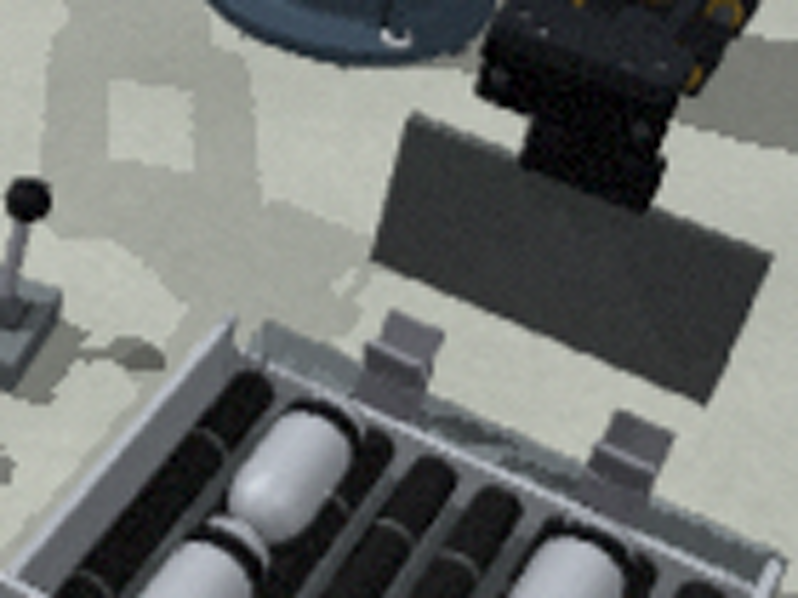

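```bash
python3 - <<'E'
from h import *
s=capture('scene');c=capture('wrist')
S=lambda P:((proj(s,P)-[300,130])*5.7).round()
W=lambda P:(proj(c,P)*1.5).round()
st=read_state();R=st['tcp_rot'];P=st['position']
for a in(-.085,.085):
  for h in(0,.09): print("guard",a,h,S(P+R[:,2]*(.084-h)+R[:,1]*a), W(P+R[:,2]*(.084-h)+R[:,1]*a))
ps=np.radians(-.9);ex=np.array([np.cos(ps),np.sin(ps),0]);ey=np.array([-ex[1],ex[0],0])
o=np.array([.5655,.262,0])-.15*ex
for y in(-.075,-.045,.045,.075):
  print("slot",y,[(z,S(o+ey*y+[0,0,z])) for z in(.062,.088)],W(o+ey*y+[0,0,.088]))
E
```

```text
guard -0.085 0 [712. 399.] [384. 133.]
guard -0.085 0.09 [776. 255.] [385. 123.]
guard 0.085 0 [374. 254.] [385. 404.]
guard 0.085 0.09 [411. 111.] [385. 506.]
slot -0.075 [(0.062, array([366., 361.])), (0.088, array([375., 325.]))] [382. 361.]
slot -0.045 [(0.062, array([419., 385.])), (0.088, array([430., 349.]))] [382. 323.]
slot 0.045 [(0.062, array([589., 462.])), (0.088, array([603., 426.]))] [382. 199.]
slot 0.075 [(0.062, array([648., 489.])), (0.088, array([663., 453.]))] [382. 152.]
```

```bash
python3 -c "
from h import *
c=capture('wrist');save(c,'w25',(200,20,330,230),4);save(capture('scene'),'s25',(355,180,425,225),11)
save(capture('top'),'t25',(60,225,200,285),5.5)"
```

```text
(no output)
```

View pics/w25.png

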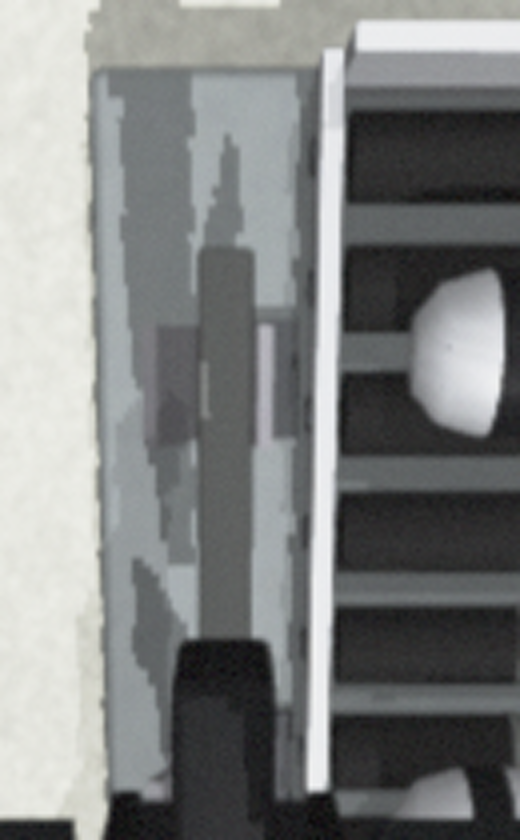

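View pics/s25.png

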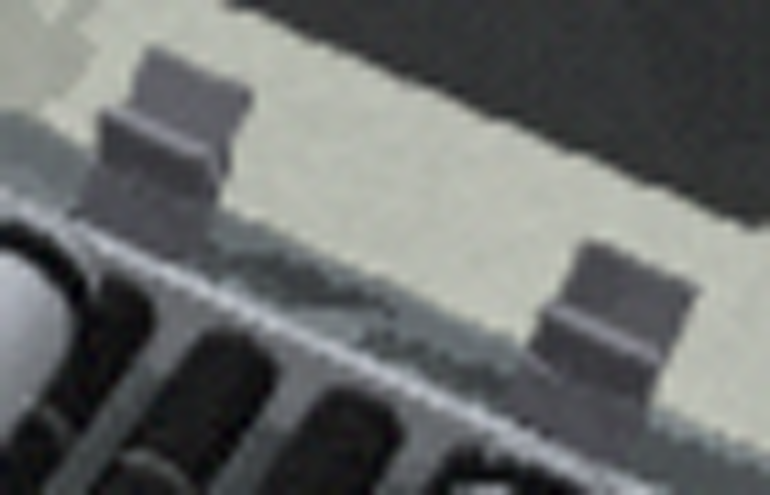

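```bash
python3 - <<'E'
from h import *
s=capture('scene');c=capture('wrist')
g=lambda x,y:onz(s,355+x/11,180+y/11,.088)
ps=np.radians(-.9);ex=np.array([np.cos(ps),np.sin(ps)]);ey=np.array([-ex[1],ex[0]]);O=np.array([.5655,.262])-.15*ex
for n,p in dict(nearL0=(103,108),nearL1=(218,165),farL0=(150,47),farL1=(253,97),nearR0=(550,302),nearR1=(660,368),farR0=(590,242),farR1=(697,292)).items():
    q=g(*p);print(n,q.round(4),"slot frame",((q[:2]-O)@ex).round(4),((q[:2]-O)@ey).round(4))
w=lambda x,y,z:onz(c,200+x/4,20+y/4,z)
for p in[(148,380),(258,385),(272,385)]:
    q=w(*p,.088);print(q.round(4),((q[:2]-O)@ex).round(4),((q[:2]-O)@ey).round(4))
E
```

```text
nearL0 [0.4281 0.1908 0.088 ] slot frame 0.0138 -0.0733
nearL1 [0.4305 0.224  0.088 ] slot frame 0.0156 -0.0401
farL0 [0.3988 0.1912 0.088 ] slot frame -0.0156 -0.0734
farL1 [0.401  0.2214 0.088 ] slot frame -0.0139 -0.0432
nearR0 [0.4276 0.3113 0.088 ] slot frame 0.0114 0.0471
nearR1 [0.4335 0.3412 0.088 ] slot frame 0.0168 0.0771
farR0 [0.4011 0.3123 0.088 ] slot frame -0.0151 0.0477
farR1 [0.4026 0.3402 0.088 ] slot frame -0.0141 0.0756
[0.3985 0.327  0.088 ] -0.018 0.0624
[0.426  0.3253 0.088 ] 0.0095 0.0611
[0.4295 0.3252 0.088 ] 0.013 0.0611
```

```bash
python3 -m crank '[[[-0.1,-0.15,1],[0,0,0]],[[0,0,1.5],[0,0,0]],[[0,0,1],[0,0,0]],[[0,0,0.5],[0,0,0]],[[0,0,0],[0,0,0]],[[0,0,0],[0,0,0]]]'
python3 -c "
from h import *
go(.4157,.2655,.112,-0.9)"
python3 -m crank '[[[0,0,0.5],[0,0,0]],[[0,0,0.5],[0,0,0]],[[0,0,0.5],[0,0,0]],[[0,0,0],[0,0,0]],[[0,0,0],[0,0,0]]]'
python3 -c "
from h import *
go(.4157,.2655,.112,-0.9)"
```

```text
time_s: 62.65
position: [0.4157, 0.2662, 0.1764]
tcp_rot: [[1.0, -0.016, 0.0], [-0.016, -1.0, 0.0], [0.0, -0.0, -1.0]]
force: [0.5, -0.5, -1.2]
opening: 0.157
pos [0.4157 0.2662 0.1764] yaw -0.9 z [ 3.e-04  1.e-04 -1.e+00] open 0.157 t 62.65
shift cm [-0.    0.07  6.44] wz -0.000
time_s: 63.15
position: [0.4154, 0.266, 0.1612]
tcp_rot: [[1.0, -0.016, -0.0], [-0.016, -1.0, -0.0], [-0.0, 0.0, -1.0]]
force: [0.7, -0.7, -1.1]
opening: 0.155
pos [0.4154 0.266  0.1612] yaw -0.91 z [-4.e-04 -1.e-04 -1.e+00] open 0.155 t 63.15
shift cm [0.03 0.05 4.92] wz -0.000
```

Edge at about z=0.077, inside the lips with no contact. Keep descending in steps.

```bash
python3 -m crank '[[[0,0,0.5],[0,0,0]],[[0,0,0.5],[0,0,0]],[[0,0,0],[0,0,0]],[[0,0,0],[0,0,0]]]'
python3 -m crank '[[[0,0,0.4],[0,0,0]],[[0,0,0],[0,0,0]],[[0,0,0],[0,0,0]]]'
python3 -m crank '[[[0,0,0.4],[0,0,0]],[[0,0,0],[0,0,0]],[[0,0,0],[0,0,0]]]'
python3 -m crank '[[[0,0,0.4],[0,0,0]],[[0,0,0],[0,0,0]],[[0,0,0],[0,0,0]]]'
```

```text
time_s: 63.55
position: [0.4145, 0.2659, 0.1508]
tcp_rot: [[1.0, -0.016, -0.002], [-0.016, -1.0, -0.0], [-0.002, 0.001, -1.0]]
force: [-1.4, 0.7, -3.0]
opening: 0.155
time_s: 63.85
position: [0.4149, 0.266, 0.1471]
tcp_rot: [[1.0, -0.016, -0.001], [-0.016, -1.0, -0.0], [-0.001, 0.0, -1.0]]
force: [-2.6, -0.5, -1.5]
opening: 0.155
time_s: 64.15
position: [0.415, 0.2659, 0.1429]
tcp_rot: [[1.0, -0.016, -0.001], [-0.016, -1.0, -0.0], [-0.001, 0.0, -1.0]]
force: [-2.0, -0.2, -2.3]
opening: 0.154
time_s: 64.45
position: [0.415, 0.2659, 0.1389]
tcp_rot: [[1.0, -0.016, -0.001], [-0.016, -1.0, -0.0], [-0.001, 0.0, -1.0]]
force: [-2.6, 1.1, -2.9]
opening: 0.159
```

```bash
python3 -m crank '[[[0,0,0.5],[0,0,0]],[[0,0,0],[0,0,0]],[[0,0,0],[0,0,0]]]'
python3 -m crank '[[[0,0,0.5],[0,0,0]],[[0,0,0],[0,0,0]],[[0,0,0],[0,0,0]]]'
python3 -m crank '[[[0,0,0.5],[0,0,0]],[[0,0,0],[0,0,0]],[[0,0,0],[0,0,0]]]'
python3 -c "
from h import *
save(capture('scene'),'s26',(300,130,440,235),5.7)"
```

```text
time_s: 64.75
position: [0.415, 0.2659, 0.1338]
tcp_rot: [[1.0, -0.016, -0.001], [-0.016, -1.0, -0.0], [-0.001, 0.0, -1.0]]
force: [-3.0, 1.6, -4.4]
opening: 0.156
time_s: 65.05
position: [0.415, 0.2659, 0.1289]
tcp_rot: [[1.0, -0.016, -0.001], [-0.016, -1.0, -0.0], [-0.001, 0.0, -1.0]]
force: [-3.5, 0.6, -4.6]
opening: 0.156
time_s: 65.35
position: [0.4151, 0.2659, 0.1239]
tcp_rot: [[1.0, -0.016, -0.001], [-0.016, -1.0, -0.0], [-0.001, 0.0, -1.0]]
force: [-4.3, 0.7, -4.4]
opening: 0.153
```

View pics/s26.png

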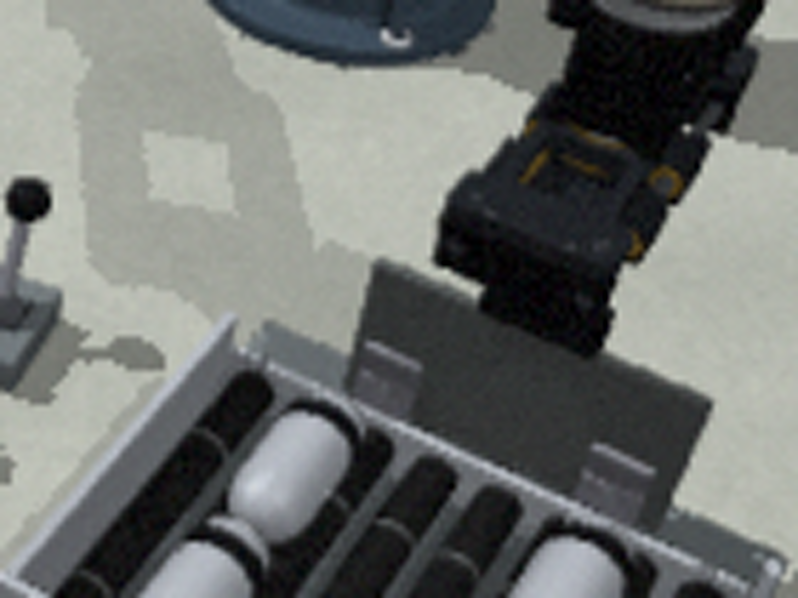

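The guard is inside both clips, in front of the fixed jaws. Push it home.

```bash
python3 -m crank '[[[0,0,0.5],[0,0,0]],[[0,0,0],[0,0,0]],[[0,0,0],[0,0,0]]]'
python3 -m crank '[[[0,0,0.4],[0,0,0]],[[0,0,0],[0,0,0]],[[0,0,0],[0,0,0]]]'
python3 -m crank '[[[0,0,0.2],[0,0,0]],[[0,0,0],[0,0,0]],[[0,0,0],[0,0,0]]]'
python3 -m crank '[[[0,0,0.15],[0,0,0]],[[0,0,0],[0,0,0]],[[0,0,0],[0,0,0]]]'
```

```text
time_s: 65.7
position: [0.4151, 0.266, 0.119]
tcp_rot: [[1.0, -0.016, -0.001], [-0.016, -1.0, -0.0], [-0.001, 0.0, -1.0]]
force: [-3.9, 0.2, -3.5]
opening: 0.159
time_s: 66.0
position: [0.4153, 0.266, 0.1151]
tcp_rot: [[1.0, -0.016, -0.001], [-0.016, -1.0, -0.0], [-0.001, 0.0, -1.0]]
force: [-4.1, 0.7, -1.7]
opening: 0.154
time_s: 66.3
position: [0.4154, 0.266, 0.1133]
tcp_rot: [[1.0, -0.016, -0.0], [-0.016, -1.0, -0.0], [-0.0, 0.0, -1.0]]
force: [-4.1, 0.9, -1.7]
opening: 0.152
time_s: 66.6
position: [0.416, 0.2661, 0.1123]
tcp_rot: [[1.0, -0.016, 0.001], [-0.016, -1.0, 0.0], [0.001, -0.0, -1.0]]
force: [-4.1, -0.3, 3.9]
opening: 0.16
```

```bash
python3 -m crank '[[[0,0,0.15],[0,0,0]],[[0,0,0],[0,0,0]],[[0,0,0],[0,0,0]]]'
python3 -m crank '[[[0,0,0.15],[0,0,0]],[[0,0,0],[0,0,0]],[[0,0,0],[0,0,0]]]'
python3 - <<'E'
from h import *
s=capture('scene');save(s,'s27',(330,150,440,235),7)
ps=np.radians(-.9);ex=np.array([np.cos(ps),np.sin(ps),0]);ey=np.array([-ex[1],ex[0],0])
o=np.array([.4155,.266,.028])
for a in(-.085,.085): print(a,((proj(s,o+ey*a+ex*.004+[0,0,.09])-[330,150])*7).round())
E
```

```text
time_s: 66.9
position: [0.4173, 0.2662, 0.1121]
tcp_rot: [[1.0, -0.015, 0.004], [-0.015, -1.0, 0.001], [0.004, -0.001, -1.0]]
force: [-4.4, -1.6, 13.7]
opening: 0.156
time_s: 67.2
position: [0.4188, 0.2662, 0.112]
tcp_rot: [[1.0, -0.015, 0.008], [-0.015, -1.0, 0.001], [0.008, -0.001, -1.0]]
force: [-4.3, -3.1, 21.7]
opening: 0.16
-0.085 [242. 203.]
0.085 [654. 382.]
```

View pics/s27.png

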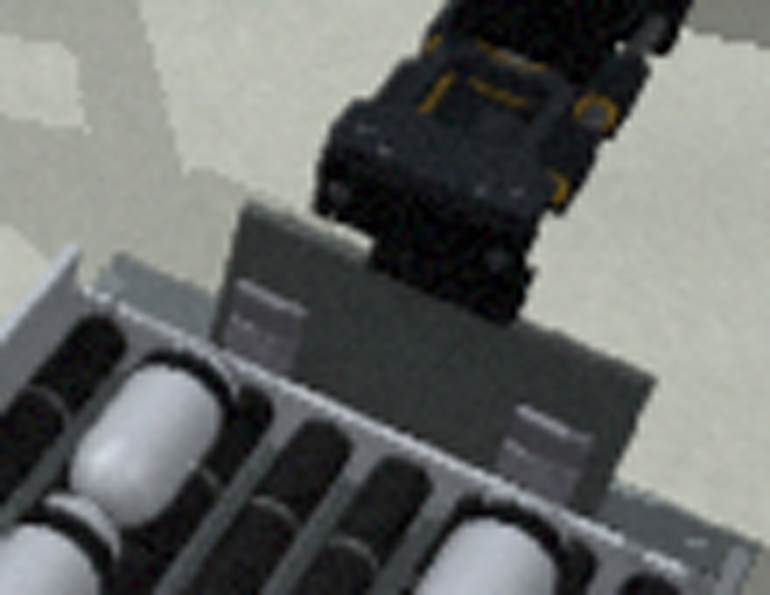

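The guard's top corners are at (246,203) and (655,380), against (242,203) and (654,382) predicted, so it is fully home. Relax, release and retreat.

```bash
python3 -m crank '[[[0,0,-0.15],[0,0,0]],[[0,0,-0.15],[0,0,0]],[[0,0,0],[0,0,0]]]'
python3 -m crank '[[[0,0,0],[0,0,0]],[[0,0,0],[0,0,0]],[[0,0,0],[0,0,0]],[[0,0,0],[0,0,0]],[[0,0,0],[0,0,0]],[[0,0,-1],[0,0,0]],[[0,0,-2],[0,0,0]],[[0,0,-3],[0,0,0]],[[0,0,-3],[0,0,0]],[[0,0,-2],[0,0,0]],[[0,0,0],[0,0,0]],[[0,0,0],[0,0,0]]]' 0
python3 - <<'E'
from h import *
go(.44,-.01,.2,-90)
save(capture('top'),'t28',None,1.5);s=capture('scene');save(s,'s28',(230,140,440,300),3.8);save(capture('wrist'),'w28',None,1.5)
E
```

```text
time_s: 67.55
position: [0.4166, 0.2662, 0.1121]
tcp_rot: [[1.0, -0.016, 0.002], [-0.016, -1.0, 0.0], [0.002, -0.0, -1.0]]
force: [-2.6, -1.1, 3.2]
opening: 0.154
time_s: 68.75
position: [0.4154, 0.266, 0.2222]
tcp_rot: [[1.0, -0.016, 0.001], [-0.016, -1.0, 0.0], [0.001, -0.0, -1.0]]
force: [0.1, -0.7, -0.1]
opening: 0.498
pos [0.4154 0.266  0.2222] yaw -0.9 z [ 1.e-03  3.e-04 -1.e+00] open 0.498 t 68.75
shift cm [ 2.9  27.56  2.22] wz 1.555
```

View pics/s28.png

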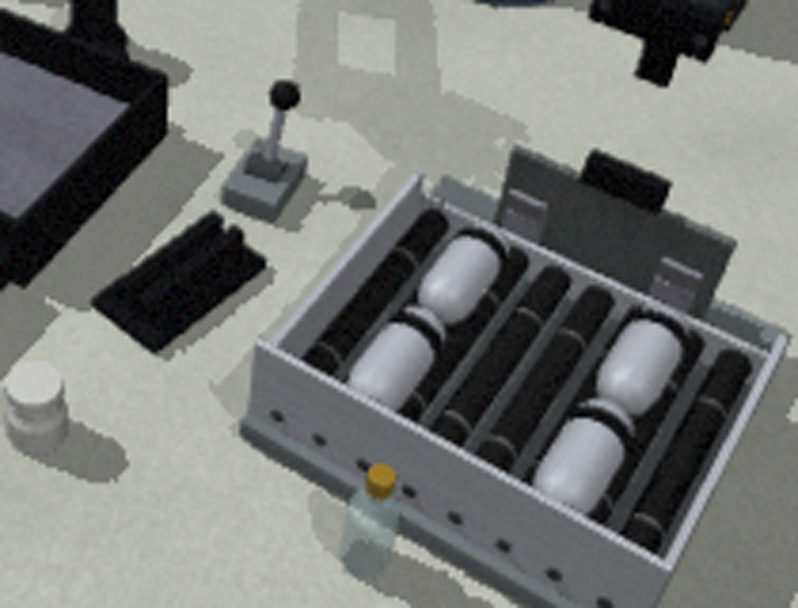

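View pics/w28.png

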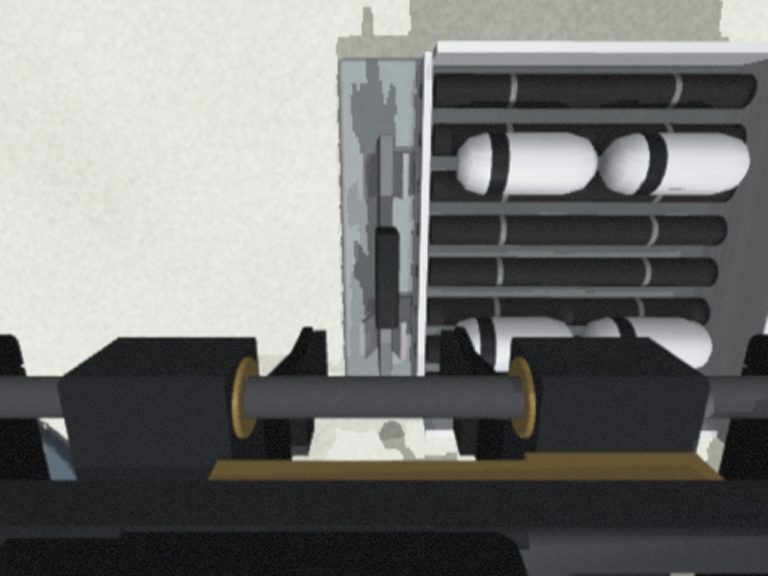

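View pics/t28.png

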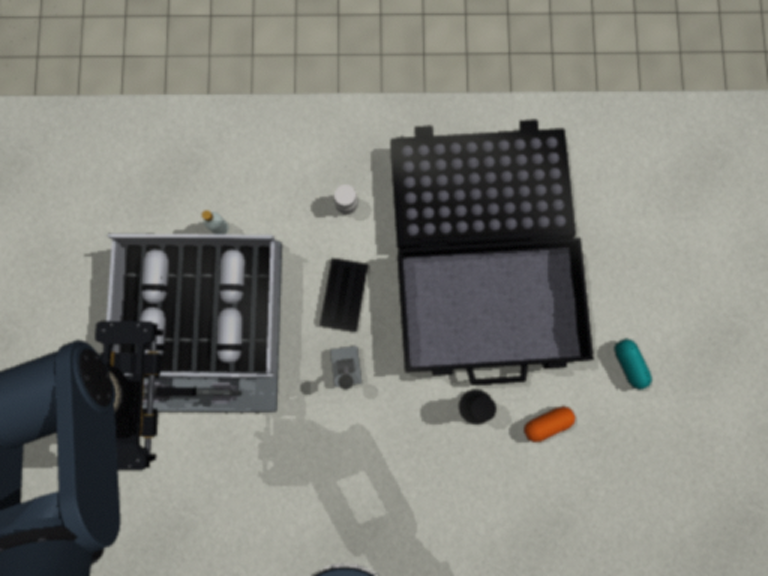

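The guard is seated and all four tubes are in place. For the lever, the pivot is about (0.457,-0.0035), the knob about (0.430,-0.008,0.088), and the throw direction about +8°. I'll push it with closed fingers.

```bash
python3 -m crank '[[[0,0,0],[0,0,-0.08]],[[0,0,0],[0,0,-0.075]],[[-0.4,2,0],[0,0,0]],[[-0.7,3.2,0],[0,0,0]],[[-0.7,3.2,0],[0,0,0]],[[-0.7,3.2,0],[0,0,0]],[[-0.7,3.2,0],[0,0,0]],[[-0.7,3.2,0],[0,0,0]],[[-0.7,3.2,0],[0,0,0]],[[-0.7,3.2,0],[0,0,0]],[[-0.7,2.9,0],[0,0,0]],[[0,0,0],[0,0,0]]]' 1
python3 -m crank '[[[0,0,0],[0,0,0]],[[0,0,0],[0,0,0]],[[0,0,0],[0,0,0]]]'
python3 - <<'E'
from h import *
go(.394,-.0125,.068,8)
c=capture('wrist');save(c,'w29',None,1.5);save(capture('scene'),'s29',(200,90,340,200),5.7)
E
```

```text
time_s: 70.1
position: [0.3937, -0.0153, 0.221]
tcp_rot: [[0.991, 0.134, -0.002], [0.134, -0.991, -0.0], [-0.002, 0.0, -1.0]]
force: [0.2, 0.8, -0.2]
opening: 0.006
time_s: 70.4
position: [0.3936, -0.0116, 0.2216]
tcp_rot: [[0.99, 0.14, -0.001], [0.14, -0.99, 0.001], [-0.001, -0.001, -1.0]]
force: [0.8, 1.2, -0.1]
opening: 0.005
pos [ 0.3936 -0.0116  0.2216] yaw 8.07 z [-8.e-04  5.e-04 -1.e+00] open 0.005 t 70.4
shift cm [ 0.03  0.1  15.36] wz 0.001
```

View pics/w29.png

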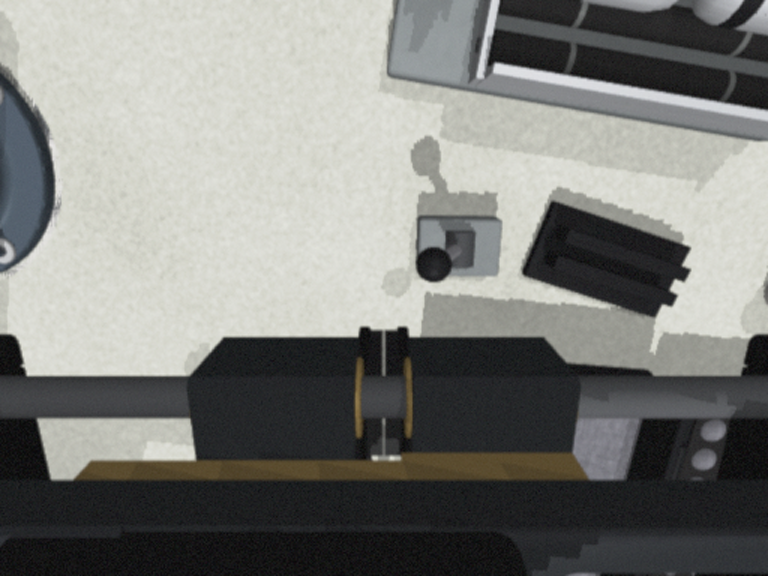

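View pics/s29.png

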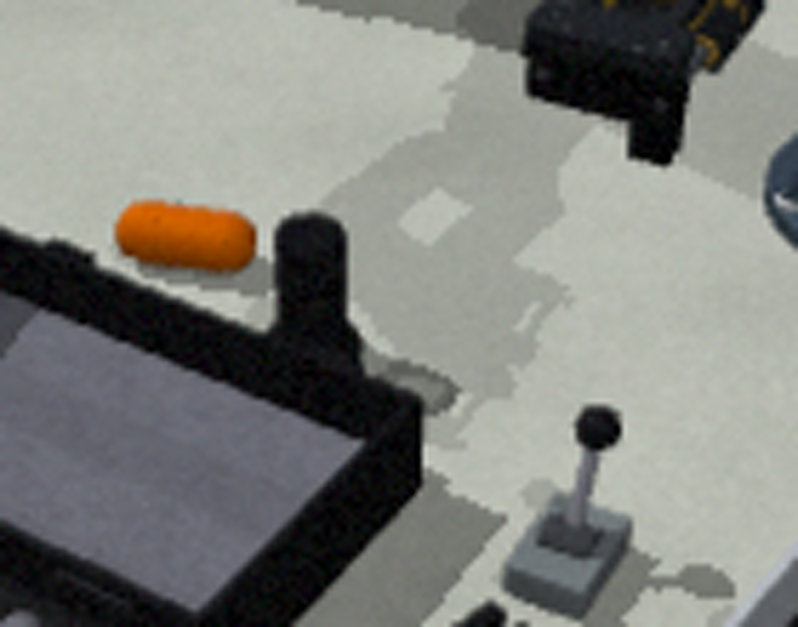

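```bash
python3 - <<'E'
from h import *
c=capture('wrist');s=capture('scene');st=read_state();R=st['tcp_rot'];P=st['position']
k=onz(c,434/1.5,264/1.5,.088);k2,e=tri(c,(434/1.5,264/1.5),s,(200+598/5.7,90+428/5.7))
for n,q in[("knob",k),("knobtri",k2),("base",onz(c,459/1.5,246/1.5,.03))]: print(n,q,(R.T@(q-P)*100).round(2))
E
```

```text
knob [ 0.42927276 -0.0083904   0.088     ] [ 3.55  0.14 13.38]
knobtri [ 0.42973012 -0.00896414  0.08451489] [ 3.59  0.2  13.73]
base [ 0.45589836 -0.00299366  0.03      ] [ 6.26 -0.02 19.18]
```

```bash
python3 -m crank '[[[0,0.1,2],[0,0,0]],[[0,0,3],[0,0,0]],[[0,0,3],[0,0,0]],[[0,0,3],[0,0,0]],[[0,0,2],[0,0,0]],[[0,0,1.2],[0,0,0]],[[0,0,0.8],[0,0,0]],[[0,0,0],[0,0,0]],[[0,0,0],[0,0,0]],[[0,0,0],[0,0,0]]]'
python3 -m crank '[[[0.5,0,0],[0,0,0]],[[0.5,0,0],[0,0,0]],[[0.5,0,0],[0,0,0]],[[0.5,0,0],[0,0,0]],[[0.5,0,0],[0,0,0]],[[0.5,0,0],[0,0,0]],[[0.5,0,0],[0,0,0]],[[0.5,0,0],[0,0,0]],[[0.5,0,0],[0,0,0]],[[0,0,0],[0,0,0]]]'
python3 - <<'E'
from h import *
go(.463,-.0025,.068,8)
save(capture('scene'),'s30',(200,90,340,200),5.7)
E
```

```text
time_s: 71.6
position: [0.3947, -0.0137, 0.0725]
tcp_rot: [[0.99, 0.139, 0.002], [0.139, -0.99, -0.001], [0.002, 0.001, -1.0]]
force: [-0.4, -0.2, 0.3]
opening: 0.003
time_s: 72.6
position: [0.4396, -0.0078, 0.077]
tcp_rot: [[0.99, 0.139, 0.004], [0.139, -0.99, -0.002], [0.004, 0.002, -1.0]]
force: [-7.5, 2.5, 51.8]
opening: 0.004
pos [ 0.4396 -0.0078  0.077 ] yaw 7.99 z [ 0.0044 -0.0016 -1.    ] open 0.004 t 72.6
shift cm [ 2.38 -0.2   0.91] wz -0.000
```

View pics/s30.png

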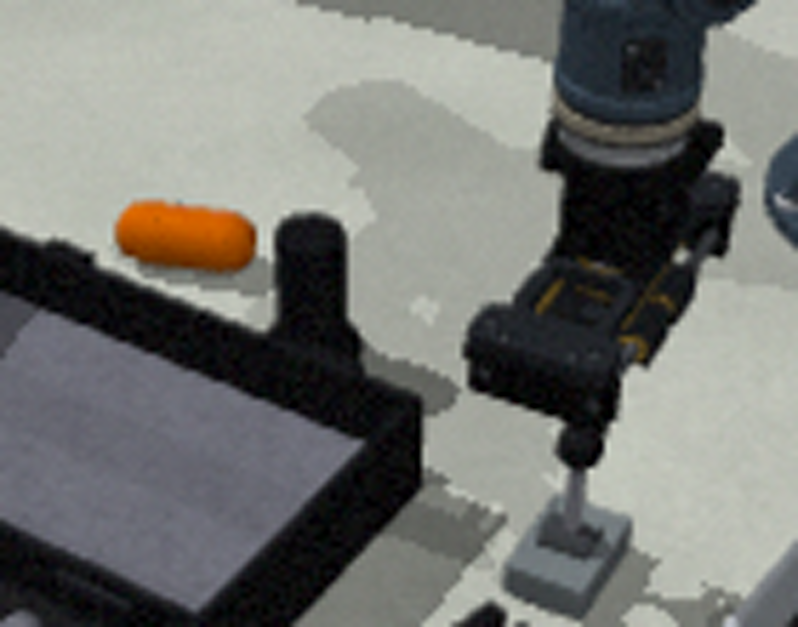

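Upward force reached 52 N because the knob is jamming under the fingertip. I'll lift off, back up and come in lower, against the stem.

```bash
python3 -m crank '[[[0,0,-0.5],[0,0,0]],[[0,0,-1],[0,0,0]],[[0,0,-2],[0,0,0]],[[0,0,-2],[0,0,0]],[[0,0,-2],[0,0,0]],[[0,0,-2],[0,0,0]],[[0,0,-2],[0,0,0]],[[0,0,-1],[0,0,0]],[[0,0,0],[0,0,0]],[[0,0,0],[0,0,0]]]'
python3 - <<'E'
from h import *
c=capture('wrist');save(c,'w31',None,1.5);s=capture('scene');save(s,'s31',(200,90,340,200),5.7)
go(.394,-.012,.15,8)
E
```

```text
time_s: 73.65
position: [0.4383, -0.0073, 0.1963]
tcp_rot: [[0.99, 0.139, -0.001], [0.139, -0.99, 0.0], [-0.001, -0.0, -1.0]]
force: [-0.4, -0.2, -0.5]
opening: 0.005
pos [ 0.4378 -0.0072  0.1958] yaw 7.97 z [-2.4e-03  7.0e-04 -1.0e+00] open 0.006 t 73.75
shift cm [-4.4  -0.13  4.59] wz -0.000
```

View pics/w31.png

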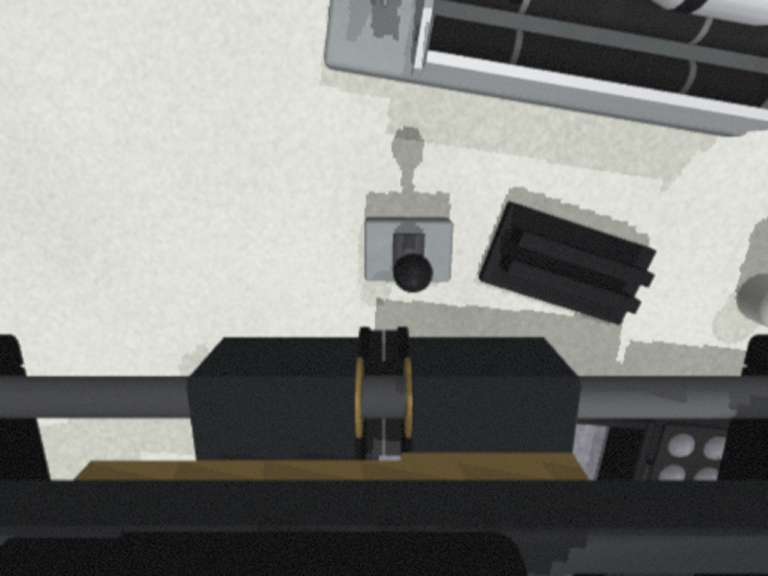

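View pics/s31.png

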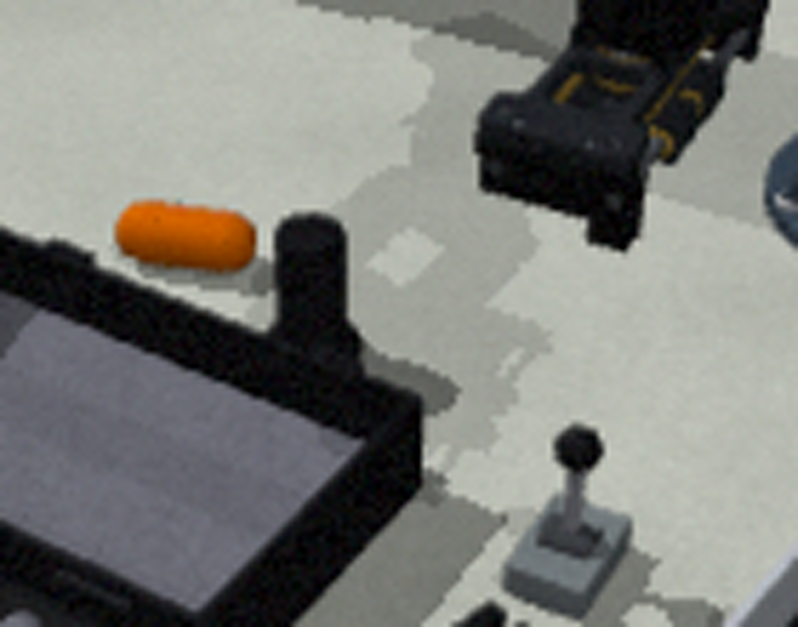

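```bash
python3 - <<'E'
from h import *
c=capture('wrist');s=capture('scene');st=read_state();R=st['tcp_rot'];P=st['position']
k2,e=tri(c,(413/1.5,272/1.5),s,(200+578/5.7,90+447/5.7)); q=onz(c,413/1.5,272/1.5,.092)
print(k2,e,(R.T@(k2-P)*100).round(2),q,(R.T@(q-P)*100).round(2))
E
```

```text
[ 0.45636035 -0.00535783  0.09067522] 0.0012109018657774622 [ 1.87  0.08 10.52] [ 0.45606229 -0.00442989  0.092     ] [ 1.85 -0.02 10.39]
```

The lever is now about upright, with the knob at (0.456,-0.005,0.091). I'll turn the hand 90° so the flat finger sides push the stem, then come in lower.

```bash
python3 -m crank '[[[-1,0,0],[0,0,0.143]],[[0,0,0],[0,0,0.143]],[[0,0,0],[0,0,0.143]],[[0,0,0],[0,0,0.143]],[[0,0,0],[0,0,0.143]],[[0,0,0],[0,0,0.143]],[[0,0,0],[0,0,0.143]],[[0,0,0],[0,0,0.143]],[[0,0,0],[0,0,0.143]],[[0,0,0],[0,0,0.142]],[[0,0,0],[0,0,0.142]],[[0,0,0],[0,0,0]]]'
python3 - <<'E'
from h import *
go(.412,-.0105,.055,-82)
E
```

```text
time_s: 75.05
position: [0.4284, -0.0087, 0.1963]
tcp_rot: [[0.139, -0.99, -0.001], [-0.99, -0.139, 0.0], [-0.001, 0.001, -1.0]]
force: [0.4, -0.0, 0.5]
opening: 0.005
pos [ 0.4284 -0.0087  0.1963] yaw -82.03 z [-1.4e-03  4.0e-04 -1.0e+00] open 0.005 t 75.05
shift cm [-0.04  1.63 14.13] wz -0.000
```

```bash
python3 -m crank '[[[0,1,0],[0,0,0]],[[0,0.7,0],[0,0,0]],[[0,0,2],[0,0,0]],[[0,0,3],[0,0,0]],[[0,0,3],[0,0,0]],[[0,0,3],[0,0,0]],[[0,0,2],[0,0,0]],[[0,0,1],[0,0,0]],[[0,0,0],[0,0,0]],[[0,0,0],[0,0,0]],[[0,0,0],[0,0,0]]]'
python3 - <<'E'
from h import *
go(.412,-.0105,.055,-82)
save(capture('wrist'),'w32',None,1.5);save(capture('scene'),'s32',(200,90,340,200),5.7)
E
```

```text
time_s: 76.15
position: [0.4122, -0.0113, 0.0576]
tcp_rot: [[0.139, -0.99, 0.001], [-0.99, -0.139, -0.0], [0.001, -0.001, -1.0]]
force: [-0.1, 0.3, 0.5]
opening: 0.002
pos [ 0.4122 -0.0113  0.0576] yaw -82.01 z [ 1.4e-03 -4.0e-04 -1.0e+00] open 0.002 t 76.15
shift cm [-0.08  0.01  0.26] wz -0.000
```

View pics/s32.png

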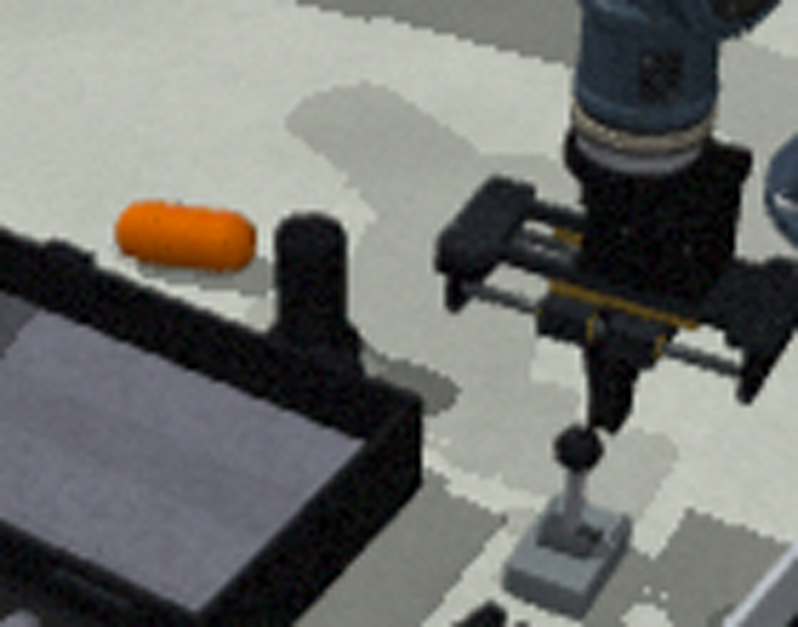

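View pics/w32.png

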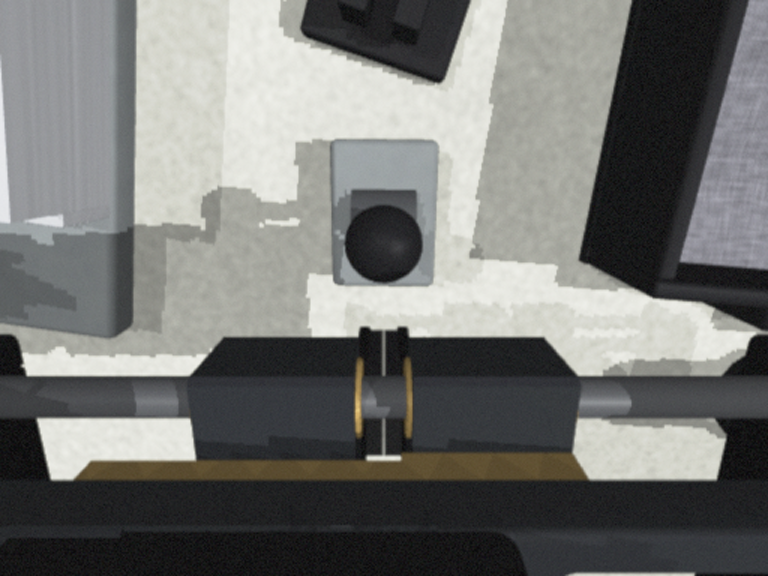

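Finger and knob line up at px x≈384. Push along -y in steps, watching the force.

```bash
python3 -m crank '[[[0,-0.5,0],[0,0,0]],[[0,-0.5,0],[0,0,0]],[[0,-0.5,0],[0,0,0]],[[0,-0.3,0],[0,0,0]],[[0,0,0],[0,0,0]],[[0,0,0],[0,0,0]]]'
python3 -m crank '[[[0,-0.4,0],[0,0,0]],[[0,-0.4,0],[0,0,0]],[[0,0,0],[0,0,0]]]'
python3 -m crank '[[[0,-0.4,0],[0,0,0]],[[0,-0.4,0],[0,0,0]],[[0,0,0],[0,0,0]]]'
```

```text
time_s: 76.85
position: [0.4296, -0.0085, 0.0568]
tcp_rot: [[0.139, -0.99, -0.0], [-0.99, -0.139, 0.0], [-0.0, 0.0, -1.0]]
force: [-0.6, 0.3, 0.1]
opening: 0.005
time_s: 77.15
position: [0.4382, -0.0075, 0.0568]
tcp_rot: [[0.139, -0.99, 0.0], [-0.99, -0.139, -0.0], [0.0, -0.0, -1.0]]
force: [0.4, -1.0, -0.1]
opening: 0.006
time_s: 77.45
position: [0.4465, -0.0065, 0.0569]
tcp_rot: [[0.139, -0.99, 0.001], [-0.99, -0.139, -0.0], [0.0, -0.001, -1.0]]
force: [0.1, 0.3, -0.2]
opening: 0.005
```

```bash
python3 -m crank '[[[0,-0.3,0],[0,0,0]],[[0,-0.3,0],[0,0,0]],[[0,0,0],[0,0,0]]]'
python3 - <<'E'
from h import *
save(capture('wrist'),'w33',None,1.5);save(capture('scene'),'s33',(200,90,340,200),5.7)
E
```

```text
time_s: 77.75
position: [0.4521, -0.0056, 0.0568]
tcp_rot: [[0.139, -0.99, 0.001], [-0.99, -0.139, -0.0], [0.0, -0.001, -1.0]]
force: [-0.2, -1.1, 0.3]
opening: 0.006
```

View pics/s33.png

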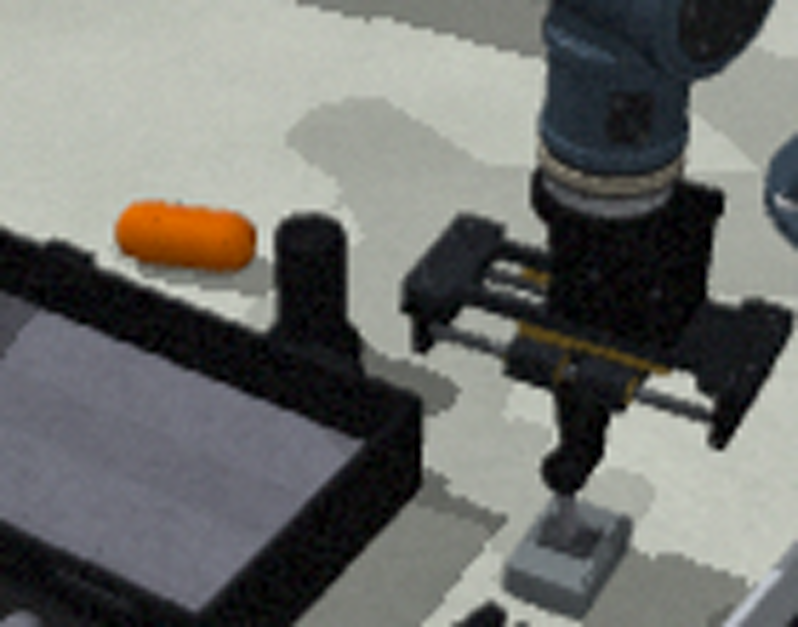

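View pics/w33.png

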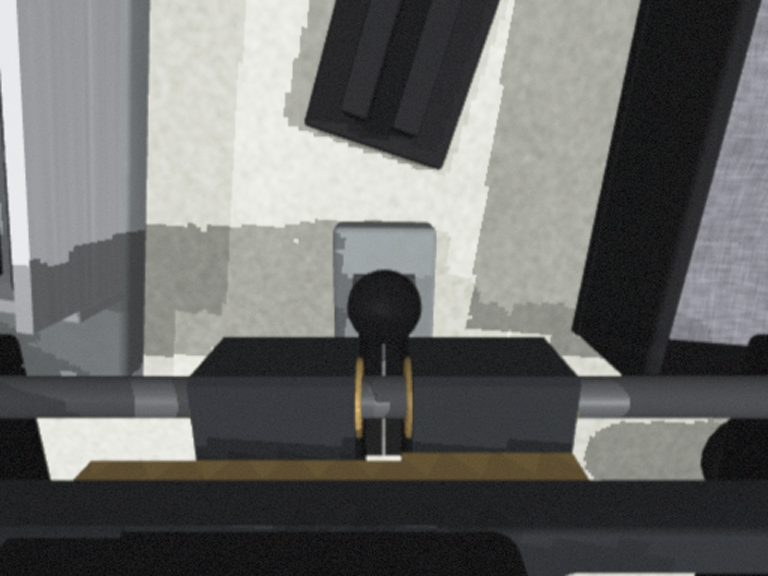

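The lever is moving over with little force. Carry on to its stop.

```bash
python3 -m crank '[[[0,-0.3,0],[0,0,0]],[[0,-0.3,0],[0,0,0]],[[0,0,0],[0,0,0]]]'
python3 -m crank '[[[0,-0.3,0],[0,0,0]],[[0,-0.3,0],[0,0,0]],[[0,0,0],[0,0,0]]]'
python3 -m crank '[[[0,-0.2,0],[0,0,0]],[[0,-0.2,0],[0,0,0]],[[0,0,0],[0,0,0]]]'
```

```text
time_s: 78.15
position: [0.458, -0.0048, 0.0568]
tcp_rot: [[0.139, -0.99, 0.001], [-0.99, -0.139, -0.0], [0.0, -0.0, -1.0]]
force: [-1.1, -0.0, -0.7]
opening: 0.007
time_s: 78.45
position: [0.464, -0.004, 0.0569]
tcp_rot: [[0.139, -0.99, 0.001], [-0.99, -0.139, -0.0], [0.0, -0.001, -1.0]]
force: [-0.8, -0.2, 0.5]
opening: 0.009
time_s: 78.75
position: [0.4676, -0.0034, 0.0568]
tcp_rot: [[0.139, -0.99, 0.0], [-0.99, -0.139, 0.0], [0.0, -0.0, -1.0]]
force: [0.1, -0.1, -0.4]
opening: 0.005
```

```bash
python3 -m crank '[[[0,-0.2,0],[0,0,0]],[[0,-0.2,0],[0,0,0]],[[0,0,0],[0,0,0]]]'
python3 -m crank '[[[0,-0.2,0],[0,0,0]],[[0,-0.2,0],[0,0,0]],[[0,0,0],[0,0,0]]]'
python3 - <<'E'
from h import *
c=capture('wrist');s=capture('scene');save(c,'w34',None,1.5);save(s,'s34',(200,90,340,200),5.7)
E
```

```text
time_s: 79.05
position: [0.4684, -0.0029, 0.0566]
tcp_rot: [[0.14, -0.99, -0.006], [-0.99, -0.14, 0.0], [-0.001, 0.006, -1.0]]
force: [-5.3, -3.1, 1.3]
opening: 0.01
time_s: 79.35
position: [0.4685, -0.0026, 0.0565]
tcp_rot: [[0.141, -0.99, -0.014], [-0.99, -0.141, -0.0], [-0.002, 0.014, -1.0]]
force: [-11.7, -8.5, 7.3]
opening: 0.008
```

View pics/s34.png

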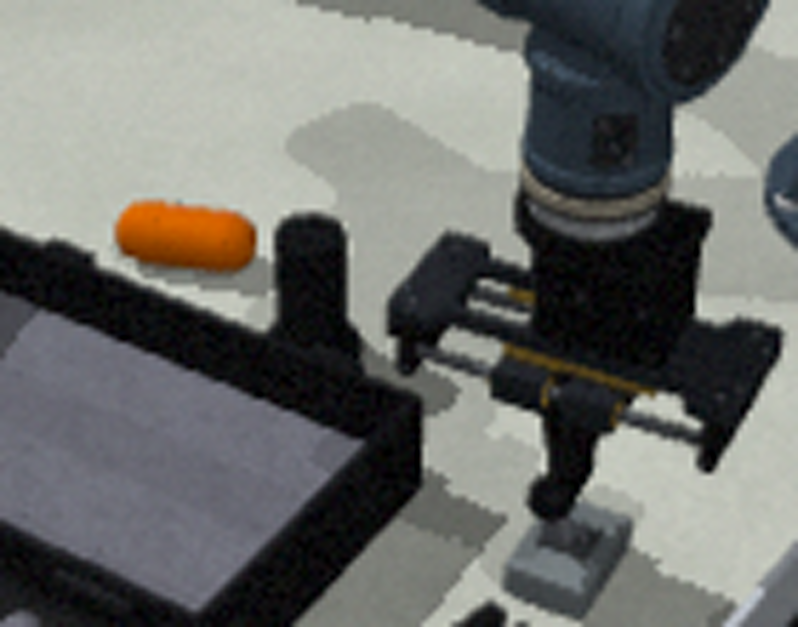

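View pics/w34.png

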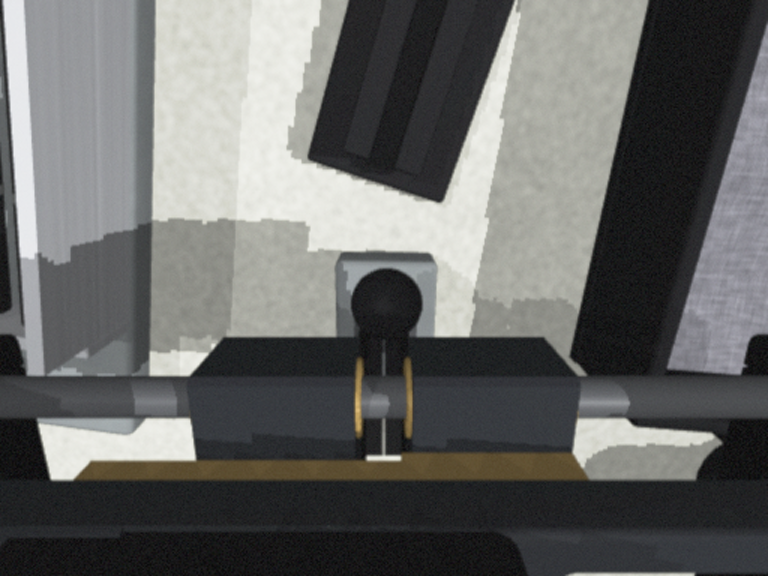

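Contact is firm, so the lever is at its stop. Back away, rise, and check.

```bash
python3 -m crank '[[[0,0.5,0],[0,0,0]],[[0,1,0],[0,0,0]],[[0,1,0],[0,0,0]],[[0,0.5,0],[0,0,0]],[[0,0,-2],[0,0,0]],[[0,0,-3],[0,0,0]],[[0,0,-3],[0,0,0]],[[0,0,-3],[0,0,0]],[[0,0,-3],[0,0,0]],[[0,0,-2],[0,0,0]],[[0,0,0],[0,0,0]],[[0,0,0],[0,0,0]]]'
python3 - <<'E'
from h import *
c=capture('wrist');s=capture('scene');save(c,'w35',None,1.5);save(s,'s35',None,1.5);save(s,'s35z',(200,90,340,200),5.7)
save(capture('top'),'t35',None,1.5);go(.4,0,.2)
E
```

```text
time_s: 80.65
position: [0.4454, -0.0063, 0.2167]
tcp_rot: [[0.139, -0.99, 0.001], [-0.99, -0.139, -0.0], [0.0, -0.001, -1.0]]
force: [0.3, -0.3, -0.3]
opening: 0.002
pos [ 0.4445 -0.0062  0.2155] yaw -82.04 z [-2.9e-03  8.0e-04 -1.0e+00] open 0.009 t 80.8
shift cm [-1.23  4.32  1.56]
```

View pics/w35.png

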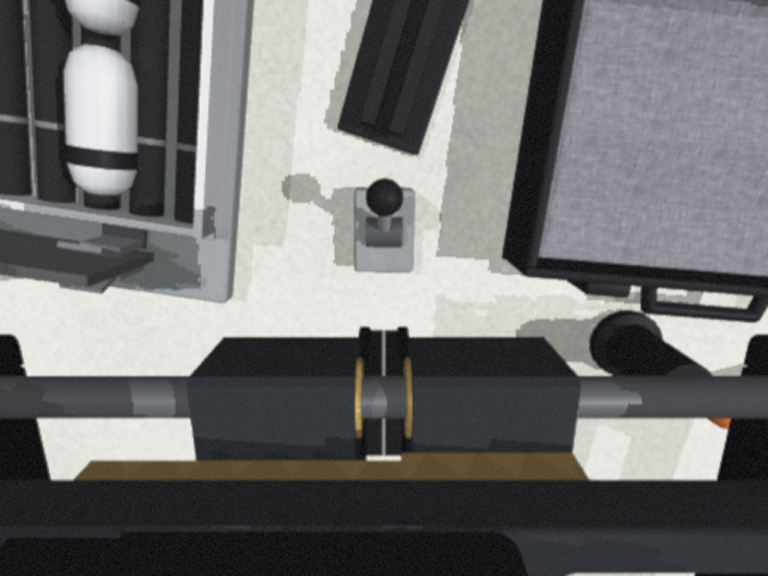

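View pics/s35.png

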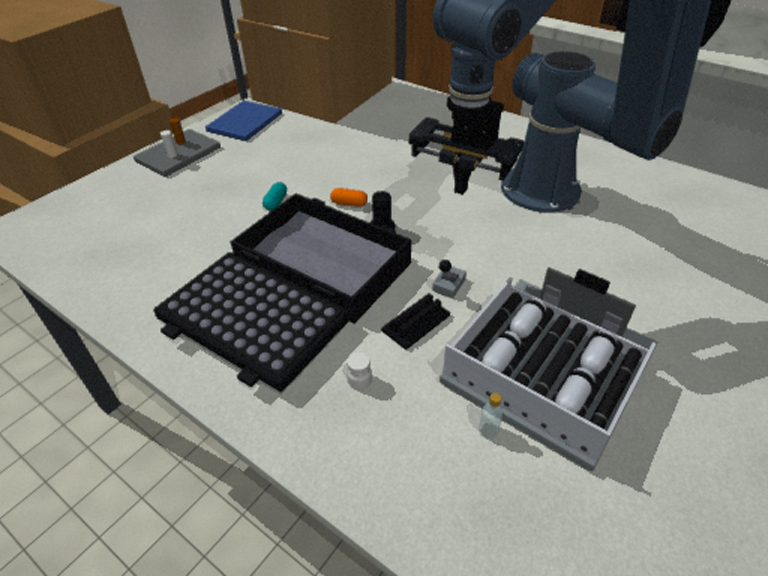

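View pics/s35z.png

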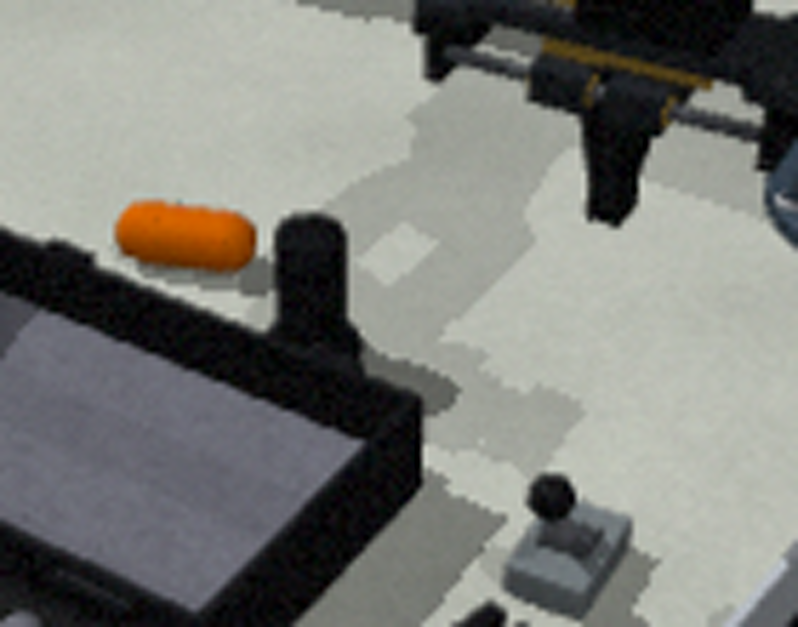

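```bash
python3 - <<'E'
from h import *
c=capture('wrist');s=capture('scene');t=capture('top')
k,e=tri(c,(384/1.5,197/1.5),s,(200+551/5.7,90+496/5.7));print("knob",k,e)
d=k-np.array([.457,-.0035,.023]);print("angle from vertical",np.arctan2(d[:2]@[.99,.139],d[2]),np.linalg.norm(d))
save(t,'t36',(60,130,260,280),4)
g=t["pixels"].min(2);m=np.zeros(g.shape,np.uint8);m[164:245,80:178]=(g[164:245,80:178]>115)*255
n,l,st,ce=cv2.connectedComponentsWithStats(m)
for i in range(1,n):
    if st[i,4]>25:
        q=onz(t,*ce[i],.08)[:2]-[.5655,.262];print(st[i],q.round(4))
E
```

```text
knob [ 0.48887767 -0.00113052  0.08124585] 0.0019791358635099813
angle from vertical 0.5009039850571092 0.06644079167095983
[ 96 167  15  23 295] [0.0676 0.0678]
[148 167  14  23 283] [ 0.066  -0.0685]
[ 96 194  13   7  70] [0.0181 0.0694]
[148 194  12   7  65] [ 0.0172 -0.0673]
[ 94 206  15  23 311] [-0.0367  0.0695]
[146 206  15  23 292] [-0.0386 -0.0665]
[ 94 234  13   6  67] [-0.0859  0.0709]
[147 234  12   6  64] [-0.0873 -0.0661]
```

View pics/t36.png

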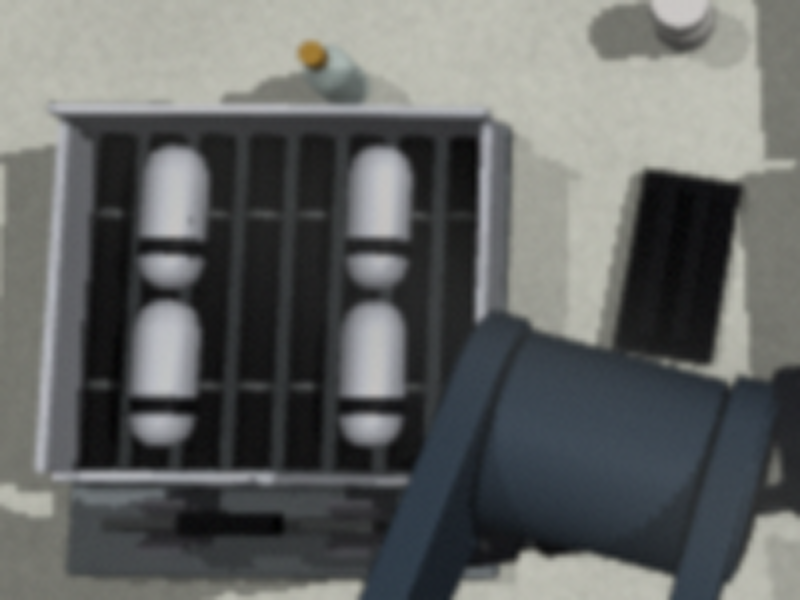

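Everything checks out: the lever is +0.50 rad past vertical, which is its full throw. The tubes are in the ±68 mm valleys at about x=±52 mm, and the guard is home. Handing in.

```bash
python3 -c "
from rig import bot,read_state
print(read_state()['time_s'],read_state()['force']); print(bot.hand_in())"
```

```text
80.95 [-0.45307275  0.50386201  0.18423076]
the job is handed in; nothing more can be done
None
```

I handed the job in at about 81 s of the 208 s allowed, with every step done and my last checks good; the hand-in itself reports no verdict.

- **Tubes:** Four tubes were present. I moved each one from the case and set it down into the y = +68 or y = -68 mm valley, at about x = ±52 mm. The last top view shows all four lying along the rollers.
- **Guard:** I pushed it into both clips until it met the slot floor, with the force rising to about 22 N. Its top corners matched the fully-home position to within about 1 px in the scene view.
- **Lever:** My first push, at knob height, jammed under the fingertip and showed about 52 N of upward force on the wrist (limit 120 N). I lifted off, turned the hand 90° and pushed the stem lower down to its stop. The last check puts it 0.50 rad past upright, a joint value of about 1.0.
- **Other checks:** The jar, holder, bottle and the orange and turquoise look-alikes looked unmoved in the last pictures. The arm was clear of everything, and I saw no tube knocked aside.

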